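# Line up the gas chamber lid's hinge for its pin

## Robot

A 6-joint arm with a two-finger parallel gripper is mounted at the origin on the work surface. World frame = base frame: x ahead of the robot, y to its left, z up, the work surface at z = 0. Lengths are in m, angles in rad, forces in N, time in s.
With the tool pointing down it reaches from about 0.35 to 0.95 m from the base axis. Payload 17.4 kg.
Tool frame: the origin (TCP) lies midway between the tips of the shut fingers; the grasp point (between the pads) lies r.hold_point_z behind it (r.hold_point_z is the distance from the TCP to the grasp point, in m); z points along the fingers, y is the direction in which the jaws open and shut (so a half turn about z gives the same grasp; the last joint's range is limited). The gripper opens to 93 mm and grips with 3 to 60 N. Pads are 15 mm wide; open, the fingers measure 128 mm over their backs; the gripper's body (75 mm by 188 mm) begins 65 mm behind the grasp point.
Start: joints at [-1.204, 0.116, 1.442, -0, 1.584, -0.038], TCP at [0.266, -0.62, 0.186] pointing down, gripper open.
Joint ranges: [-2.83, 2.83], [-0.83, 2.19], [0.07, 2.5], [-1.14, 4.28], [0.01, 3], [-2.97, 2.97]. Speed limits (rad/s): [1.89, 1.89, 2.22, 3.14, 3.14, 3.14].

## Interface

Orientations are given as a rotation vector (axis times angle).
In Python, from rig import r gives the robot as it stands. The module is installed in compiled form; this text tells all that it offers.
- The arm moves only by the tool step_arm, never from a script. Its argument "motion" is a list of rows, each an object of numbers: "x", "y", "z": the shift along the world's x, y, z in m; "spin": the turn about the world's z in degrees. In form: [{"x": .., "y": .., "z": .., "spin": ..}, ...]. A call has 1 to 20 rows; each row is the pose to reach, as a shift and turn from the pose measured when the call began; what a row does not reach only later rows make up. A row lasts 1/12 s, in which the tool goes at most 41.7 mm and 7.16 degrees, less where a joint would pass 70% of its speed; a pose out of reach is approached as far as the arm can. A call with a gripper value outside its range is refused whole. "gripper" is the opening, from -1 (shut) to 1 (fully open), so that 0 is half open, set as the call begins (left out, the last holds). The fingers move at their own pace and stop on an object; the grip force is fixed at half the most. Time passes only in rows, so rows that repeat a pose let the fingers close. It gives the time, the measured TCP pose, the force and the opening at its end, in the units of the state.
- r.observe(): the state, without advancing time (a new reading comes with each control period).
- r.get_image(name): name is "scene" or "top"; returns the picture (384x512x3 uint8, red, green, blue); there is no depth.
- r.calibration(name): a dict with "fx", "fy", "cx", "cy" (pixels), "k1" (the pictures are not rectified: a ray, as slopes to the right and down, at radius r is drawn at 1 + k1 r^2 times it, then the intrinsics apply), "R" (3x3) and "t" (3): a world point X has camera coordinates R X + t. Camera axes: x right, y down, z forward; pixel columns grow to the right and rows downward; lengths in m; the calibration is good to about 2 mm. A picture is of the moment at which its call begins. calibration takes no time and is no camera call.
- r.job_done(): hands the job in, once; it reports no verdict.
The state is a dict: "time": time; "joint_pos": joint angles; "qd": joint speeds; "joint_torque": joint torques, N m; "position": TCP position; "tcp_rot": TCP orientation; "wrist_force": force on the tool from outside, world axes, zero at the start; "ft_torque": the same for the moment, N m; "gripper_width": finger opening in m.
Only numpy, scipy, OpenCV 4.12 (cv2) and the standard library are available. Lean on these libraries where they do the work, as an engineer would, in place of code of your own. Each camera call takes 0.05 s, during which the arm holds its last target.

## Task

Pick up the blue lid by its bar handle and put it on the open black gas chamber, hinge side to hinge side, with the lid's middle knuckle between the chamber's two knuckles. The springy orange seal holds the lid up, so press it down until it sits flush on the chamber rim and the pin holes of all three knuckles line up, and finish while still holding it pressed down like that, so that a colleague can push the hinge pin in. Leave everything else on the bench where it is.

Things in the scene. Friction and masses are not known exactly. Their poses are not given: they have to be found in the camera images.
- lid: Loose chamber lid, about 0.3 kg, lying flat: blue plate 120 (x) x 104 (y) x 8 mm; origin at the centre of its underside, z up, +x towards the steel knuckle on its edge. Black bar handle on top along y: 70 mm long, 14 mm thick (x), from 30 to 46 mm above the underside, on two posts 50 mm apart, open underneath.
- lid_axis (a point): Centre of the lid's knuckle (steel tube along the lid's y, 20 mm outside, 10 mm bore, 30 mm long), on the bore's axis: at (76, 0, 12) mm in the lid's frame. Axes as the lid's.
- lid_handle (a point): Centre of the bar of the lid's handle: at (0, 0, 38) mm in the lid's frame, the place to pinch it from above, fingers closing along the lid's x. Axes as the lid's.
- chamber: Gas chamber, fixed to the bench: open black box 130 (x) x 110 (y) x 60 mm high with 10 mm walls and a small brass gas port on each y side; origin at the centre of its underside, z up, +x towards its hinge side. A steel leaf on its +x side carries two knuckles.
- chamber_axis (a point): Point on the chamber's hinge axis midway between its two knuckles: (76, 0, 72) mm in the chamber's frame, same axes. Knuckles: steel tubes along y, 20 mm outside, 10 mm bore, from 20 to 44 mm either side of this point; the 40 mm gap takes the lid's 30 mm knuckle. With the lid flat on the rim, hinge to hinge, lid_axis falls on this point.
- chamber_rim (a point): Centre of the chamber's mouth at the height of the rim, 60 mm above the bench; the lid's underside centre belongs here. Axes as the chamber's.
- seal (a joint): How far the sprung orange seal frame (106 x 86 mm, inside the chamber's walls) is pressed down, m: 0 = free, standing 8 mm proud of the rim; 0.008 = level with the rim, the lid then being stopped by the rim. It pushes up with about 2 N at the start and 10 N when level; the lid's weight alone presses it under 2 mm.
- pin: Bystander: loose brass hinge pin, 6 mm thick, about 100 mm long with a 12 mm square head, lying along its x; origin under its middle. It is not to be used.
- jar: Bystander: loose amber jar with a white cap, 44 mm across, 60 mm high; origin at the centre of its underside.
- driver: Bystander: loose screwdriver lying along its x.
- cup: Bystander: loose white cup, 70 mm across, 80 mm high; origin at the centre of its underside.
- filter_a: Bystander: loose filter unit, black block 130 x 55 x 40 mm with a grey cartridge (40 mm across) along its top, 77 mm high in all; origin at the centre of its underside, x along the cartridge.
- filter_b: Bystander: loose filter unit, black block 130 x 55 x 40 mm with a grey cartridge (40 mm across) along its top, 77 mm high in all; origin at the centre of its underside, x along the cartridge.
- filter_c: Bystander: loose filter unit, black block 130 x 55 x 40 mm with a grey cartridge (40 mm across) along its top, 77 mm high in all; origin at the centre of its underside, x along the cartridge.
Things that resemble listed ones, but are neither listed nor needed, are in the scene too. What is shaped like the chamber but red is not meant.

How it is judged:
By the outcome, as a careful person would: the job done as asked, in the order asked, and still so for the second after the job is handed in, while the arm keeps its last pose, push and grip.
It also fails if it takes over 40 s, if anything falls off the work surface, if the arm or the gripper's body presses on something with over 40 N, if the wrist force passes 120 N, or if a joint passes its speed limit or range.

## Working session

There is one attempt and no reset: what is moved stays moved. The work goes in short steps, Python scripts to look and compute and a tool call to move; the robot and the scene stay as the last step left them, time stands still between calls to the robot, and variables do not carry over. Pictures are saved under pics/ and viewed, and the job is handed in when it is done.

Besides the shell and the picture viewer there is one more tool, called after ">>>" by a JSON object that holds its "op" and its "data". step_arm: Moves the arm, as the interface text tells. Its arguments: {"type":"object","properties":{"motion":{"type":"array","items":{"type":"object","properties":{"x":{"type":"number"},"y":{"type":"number"},"z":{"type":"number"},"spin":{"type":"number"}}}},"gripper":{"type":"number"}},"required":["motion"]}

```bash
mkdir -p pics
python3 - <<'E'
from rig import r
import cv2
for n in("scene","top"):
    im=r.get_image(n); cv2.imwrite(f"pics/{n}0.png",cv2.cvtColor(im,cv2.COLOR_RGB2BGR))
    c=r.calibration(n); print(n,c)
print(r.observe(), r.hold_point_z)
E
```

```text
scene {'fx': 492.738516966974, 'fy': 492.738516966974, 'cx': 256.6644134424249, 'cy': 189.18913174827702, 'k1': -0.1644156204099201, 'R': array([[ 0.27106879,  0.96253939,  0.0062958 ],
       [ 0.70176346, -0.19314427, -0.68572832],
       [-0.65882452,  0.19029771, -0.72783036]]), 't': array([-0.17289386, -0.32578738,  1.95628095])}
top {'fx': 455.2517622283539, 'fy': 455.2517622283539, 'cx': 258.6331174227627, 'cy': 189.13718956991198, 'k1': -0.06943357305446284, 'R': array([[-0.01443319, -0.99989381, -0.00201132],
       [-0.99927653,  0.01449501, -0.03516119],
       [ 0.03518661,  0.00150238, -0.99937963]]), 't': array([0.02206382, 0.53498596, 1.30637637])}
{'time': 0.1, 'joint_pos': array([-1.20379810e+00,  1.16449510e-01,  1.44216115e+00, -4.22404090e-06,
        1.58398479e+00, -3.78027083e-02]), 'qd': array([ 2.76147524e-05, -2.03045320e-03, -3.40396374e-03, -4.63963611e-05,
       -4.18313972e-04, -1.83105670e-04]), 'joint_torque': array([ 1.88474383e-03, -7.22890306e+01, -6.23869371e+01,  7.82213034e-02,
        2.26877164e-02, -7.03432465e-05]), 'position': array([ 0.26575705, -0.62026737,  0.18509444]), 'tcp_rot': array([-3.07649451e+00, -6.31328467e-01,  2.64563692e-04]), 'wrist_force': array([-0.38173463,  0.26295445,  0.54023199]), 'ft_torque': array([-0.00871345,  0.01003052,  0.05054241]), 'gripper_width': 0.09299397245819366} 0.0188
```

View pics/scene0.png

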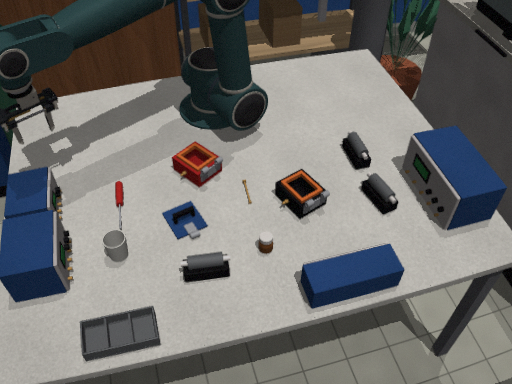

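View pics/top0.png

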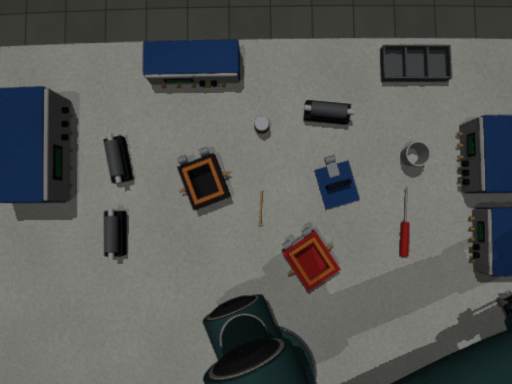

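The scene shows the blue lid at top (337,184) / scene (185,220), the black chamber with an orange seal at top (204,181) / scene (301,192), and a red decoy chamber at top (311,260). 
- **Could be taken for the lid:** blue instrument boxes at top (191,62), (35,145), (487,153) and (494,243). None has a bar handle or knuckle.
- **Could be taken for the chamber:** the red box (311,260) and the tray (415,63).

I'll use (337,184) and (204,181) and check both in close crops.

Run:
```python
import cv2,numpy as np
t=cv2.imread("pics/top0.png");s=cv2.imread("pics/scene0.png")
def crop(im,x,y,w,h,k,n):
    c=cv2.resize(im[y:y+h,x:x+w],None,fx=k,fy=k,interpolation=cv2.INTER_CUBIC)
    c=cv2.convertScaleAbs(c,alpha=1.5,beta=15)
    for i in range(0,w,10):
        cv2.putText(c,str(x+i),(i*k,8),0,.3,(0,255,255),1);cv2.line(c,(i*k,10),(i*k,16),(0,255,255),1)
    for i in range(0,h,10):
        cv2.putText(c,str(y+i),(0,i*k+4),0,.3,(0,255,255),1);cv2.line(c,(20,i*k),(26,i*k),(0,255,255),1)
    cv2.imwrite("pics/"+n,c)
crop(t,305,145,65,70,8,"t_lid.png");crop(t,170,140,70,75,8,"t_ch.png")
crop(s,155,195,60,50,10,"s_lid.png");crop(s,265,160,70,60,10,"s_ch.png")
```

```text
(no output)
```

View pics/t_lid.png

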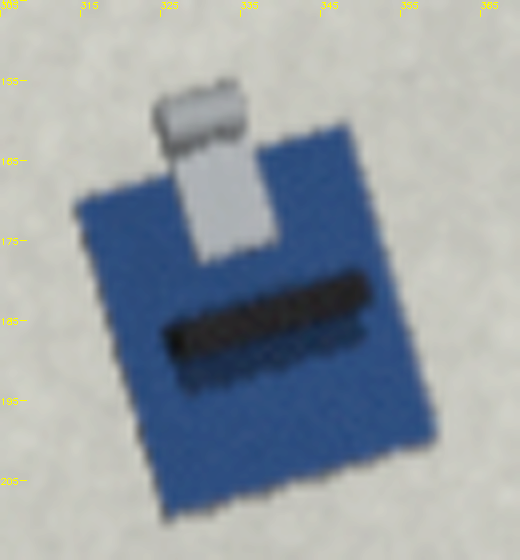

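View pics/t_ch.png

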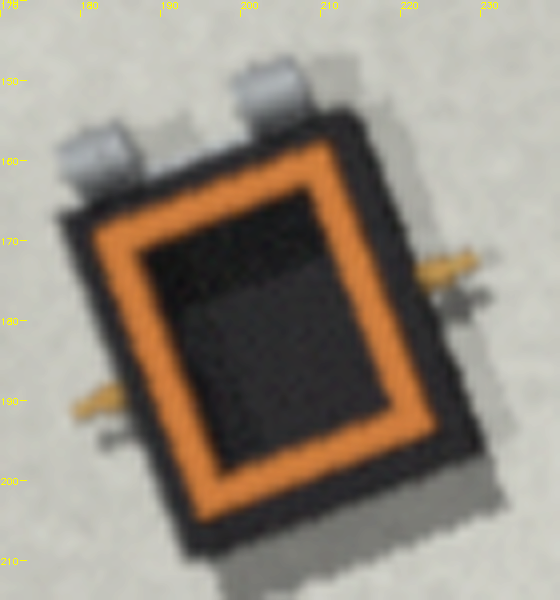

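View pics/s_lid.png

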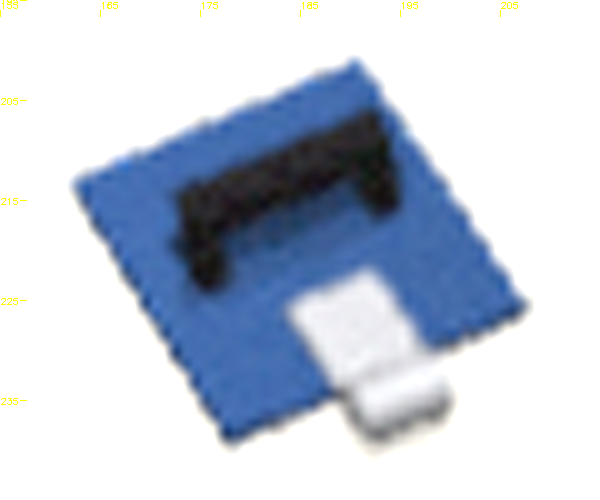

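View pics/s_ch.png

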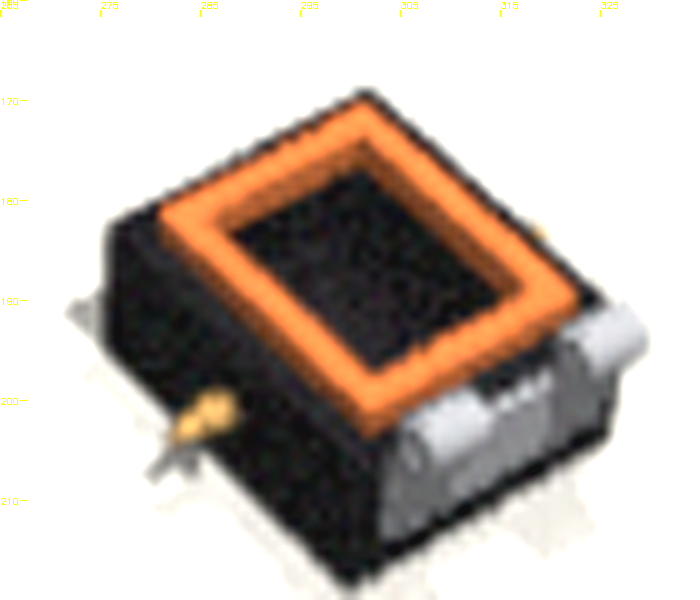

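```bash
cat > h.py <<'E'
from rig import r
import numpy as np,cv2
from scipy.optimize import least_squares
def proj(n,X):
    c=r.calibration(n); p=np.atleast_2d(X)@c["R"].T+c["t"]; a=p[:,:2]/p[:,2:]
    a=a*(1+c["k1"]*(a**2).sum(1,keepdims=True)); return a*[c["fx"],c["fy"]]+[c["cx"],c["cy"]]
def Rz(a): return np.array([[np.cos(a),-np.sin(a),0],[np.sin(a),np.cos(a),0],[0,0,1]])
def fit(obs,p0,free=4):
    # obs: list of (view, x0,y0,k, [(X,Y,mx,my,mz)])
    def res(p):
        o=[]
        for n,x0,y0,k,L in obs:
            L=np.array(L,float); px=(L[:,:2]+.5)/k-.5+[x0,y0]
            o.append((proj(n,L[:,2:]/1000@Rz(p[3]).T+p[:3])-px))
        return np.vstack(o)
    s=least_squares(lambda p:res(p).ravel(),p0,loss="soft_l1")
    return s.x,res(s.x)
E
cat > fit0.py <<'E'
from h import *
lt=("top",305,145,8,[(77,203,60,52,8),(348,124,60,-52,8),(437,438,-60,-52,8),(165,520,-60,52,8),(165,325,7,35,46),(360,270,7,-35,46),(372,305,-7,-35,46),(180,358,-7,35,46),(203,117,76,0,20)])
ls=("scene",155,195,10,[(77,183,-60,-52,8),(357,62,-60,52,8),(525,305,60,52,8),(230,442,60,-52,8),(183,187,-7,-35,46),(372,108,-7,35,46)])
ct=("top",170,140,8,[(62,215,65,55,60),(355,110,65,-55,60),(487,455,-65,-55,60),(190,560,-65,55,60),(92,232,53,43,68),(325,140,53,-43,68),(437,428,-53,-43,68),(200,520,-53,43,68),(275,93,76,-32,82),(98,158,76,32,82)])
cs=("scene",265,160,10,[(107,225,-65,-55,60),(367,88,-65,55,60),(160,213,-53,-43,68),(370,99,-53,43,68),(580,297,53,43,68),(370,405,53,-43,68),(107,350,-65,-55,0),(350,588,65,-55,0),(608,437,65,55,0)])
for nm,o,p0 in(("lid",[lt,ls],[.53,-.2,0,.2]),("ch",[ct,cs],[.53,.15,0,.3])):
    for oo in (o,o[:1],o[1:]):
        p,e=fit(oo,p0); print(nm,p.round(4),np.rad2deg(p[3]).round(2)); 
        if oo is o: print(e.round(2).tolist())
E
python3 fit0.py
```

```text
lid [ 0.5453 -0.2117 -0.0026  0.2643] 15.14
[[-0.72, -0.23], [-0.4, -0.13], [0.07, 0.22], [-0.18, -0.13], [0.9, -0.15], [0.23, -0.09], [0.12, 0.3], [0.41, 0.49], [-0.25, -0.07], [-0.48, -0.07], [0.67, -0.19], [0.53, 0.11], [-0.17, -0.27], [-0.92, 0.67], [0.5, -0.02]]
lid [ 0.5457 -0.2129 -0.0095  0.2611] 14.96
lid [ 0.5263 -0.2108 -0.0243  0.2705] 15.5
ch [0.5579 0.169  0.0008 0.348 ] 19.94
[[-0.94, -0.05], [-0.72, -0.91], [-0.82, -0.45], [-0.71, 0.46], [0.32, 0.08], [0.2, 0.57], [-0.36, 0.34], [0.16, -0.12], [-0.78, -0.47], [-0.46, -0.32], [-0.38, -0.31], [-0.01, -0.33], [-0.37, -0.21], [-0.65, 0.37], [-0.57, -0.29], [-0.54, 0.59], [-0.98, -0.21], [-0.63, 0.52], [-0.34, 0.61]]
ch [ 0.558   0.1684 -0.004   0.3459] 19.82
ch [ 0.5488  0.1746 -0.0097  0.3566] 20.43
```

The crops confirm both choices. The lid has its bar handle and steel knuckle, and the black chamber has an orange seal, two knuckles and brass ports. The lid sits at about (0.545, -0.212) with yaw 15.1°, and the chamber at (0.558, 0.169) with yaw 19.9°. First I raise the arm and move over the lid.

>>> {"op": "step_arm", "data": {"motion": [{"z": 0.03}, {"z": 0.06, "spin": 4}, {"x": 0.01, "y": 0.015, "z": 0.08, "spin": 8}, {"x": 0.03, "y": 0.04, "z": 0.09, "spin": 13}, {"x": 0.05, "y": 0.07, "z": 0.09, "spin": 18}, {"x": 0.07, "y": 0.1, "z": 0.09, "spin": 23}, {"x": 0.09, "y": 0.13, "z": 0.09, "spin": 28}, {"x": 0.11, "y": 0.16, "z": 0.09, "spin": 33}, {"x": 0.13, "y": 0.19, "z": 0.08, "spin": 38}, {"x": 0.15, "y": 0.22, "z": 0.07, "spin": 43}, {"x": 0.17, "y": 0.25, "z": 0.06, "spin": 48}, {"x": 0.19, "y": 0.28, "z": 0.05, "spin": 53}, {"x": 0.21, "y": 0.31, "z": 0.04, "spin": 58}, {"x": 0.23, "y": 0.34, "z": 0.02, "spin": 63}, {"x": 0.25, "y": 0.365, "z": 0.01, "spin": 68}, {"x": 0.265, "y": 0.385, "z": 0, "spin": 73}, {"x": 0.275, "y": 0.4, "z": -0.01, "spin": 78}, {"x": 0.28, "y": 0.409, "z": -0.02, "spin": 82}, {"x": 0.28, "y": 0.409, "z": -0.035, "spin": 82}, {"x": 0.28, "y": 0.409, "z": -0.035, "spin": 82}], "gripper": 0.1}}

```text
schema error: expected keys x, y, z, spin
```

```bash
cat > look.py <<'E'
import sys
from h import *
from scipy.spatial.transform import Rotation as Ro
tag=sys.argv[1]
def crop(im,x,y,w,h,k,n):
    c=cv2.resize(im[y:y+h,x:x+w],None,fx=k,fy=k,interpolation=cv2.INTER_CUBIC)
    c=cv2.convertScaleAbs(c,alpha=1.5,beta=15)
    for i in range(0,w,10):
        cv2.putText(c,str(x+i),(i*k,8),0,.3,(0,255,255),1);cv2.line(c,(i*k,10),(i*k,16),(0,255,255),1)
    for i in range(0,h,10):
        cv2.putText(c,str(y+i),(0,i*k+4),0,.3,(0,255,255),1);cv2.line(c,(20,i*k),(26,i*k),(0,255,255),1)
    cv2.imwrite("pics/"+n,c)
for a in sys.argv[2:]:
    n,x,y,w,hh,k=a.split(","); im=cv2.cvtColor(r.get_image(n),cv2.COLOR_RGB2BGR)
    crop(im,int(x),int(y),int(w),int(hh),int(k),f"{tag}_{n}.png")
o=r.observe(); R=Ro.from_rotvec(o["tcp_rot"]).as_matrix()
print(o["time"],o["position"].round(4),"tool y yaw",np.rad2deg(np.arctan2(R[1,1],R[0,1])).round(2),"z",R[:,2].round(4),"F",o["wrist_force"].round(2),"T",o["ft_torque"].round(2),o["gripper_width"].round(4))
E
python3 look.py a scene,100,130,160,120,5 top,250,110,150,120,5
```

```text
Traceback (most recent call last):
  File "look.py", line 17, in <module>
    print(o["time"],o["position"].round(4),"tool y yaw",np.rad2deg(np.arctan2(R[1,1],R[0,1])).round(2),"z",R[:,2].round(4),"F",o["wrist_force"].round(2),"T",o["ft_torque"].round(2),o["gripper_width"].round(4))
                                                                                                                                                                                     ^^^^^^^^^^^^^^^^^^^^^^^^
AttributeError: 'float' object has no attribute 'round'
```

View pics/a_scene.png

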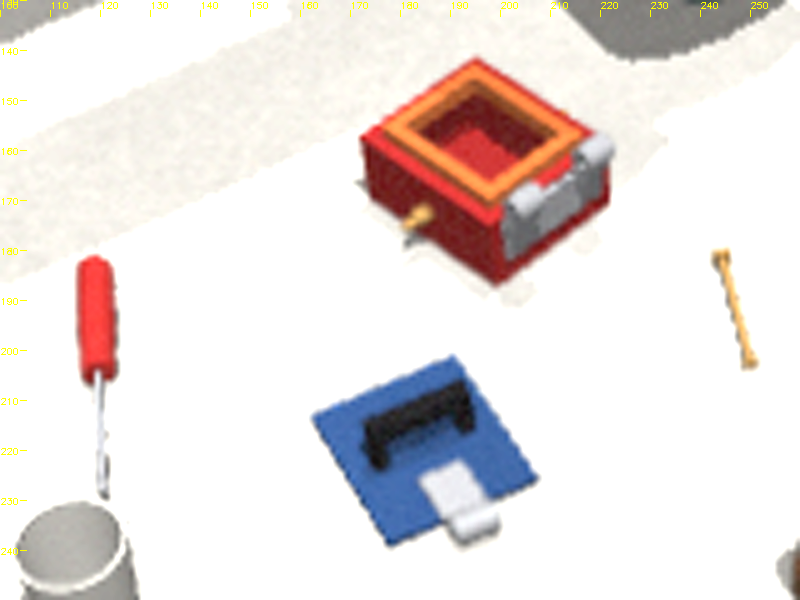

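View pics/a_top.png

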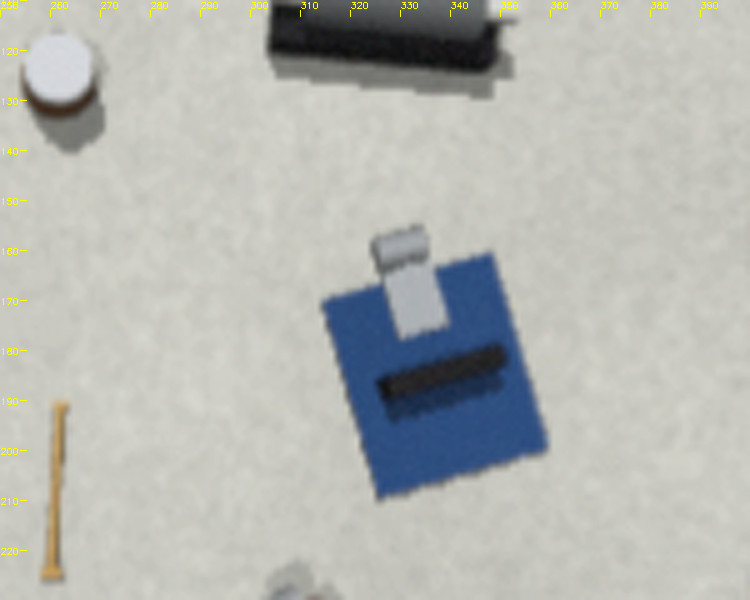

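The call was refused because every row needs all four keys, so nothing moved. The pictures show the same scene as before. I'll send it again in full.

```bash
sed -i 's/o\["gripper_width"\].round(4)/round(o["gripper_width"],4)/' look.py
```

>>> {"op": "step_arm", "data": {"motion": [{"x": 0, "y": 0, "z": 0.03, "spin": 0}, {"x": 0, "y": 0, "z": 0.06, "spin": 4}, {"x": 0.01, "y": 0.015, "z": 0.08, "spin": 8}, {"x": 0.03, "y": 0.04, "z": 0.09, "spin": 13}, {"x": 0.05, "y": 0.07, "z": 0.09, "spin": 18}, {"x": 0.07, "y": 0.1, "z": 0.09, "spin": 23}, {"x": 0.09, "y": 0.13, "z": 0.09, "spin": 28}, {"x": 0.11, "y": 0.16, "z": 0.09, "spin": 33}, {"x": 0.13, "y": 0.19, "z": 0.08, "spin": 38}, {"x": 0.15, "y": 0.22, "z": 0.07, "spin": 43}, {"x": 0.17, "y": 0.25, "z": 0.06, "spin": 48}, {"x": 0.19, "y": 0.28, "z": 0.05, "spin": 53}, {"x": 0.21, "y": 0.31, "z": 0.04, "spin": 58}, {"x": 0.23, "y": 0.34, "z": 0.02, "spin": 63}, {"x": 0.25, "y": 0.365, "z": 0.01, "spin": 68}, {"x": 0.265, "y": 0.385, "z": 0, "spin": 73}, {"x": 0.275, "y": 0.4, "z": -0.01, "spin": 78}, {"x": 0.28, "y": 0.409, "z": -0.02, "spin": 82}, {"x": 0.28, "y": 0.409, "z": -0.035, "spin": 82}, {"x": 0.28, "y": 0.409, "z": -0.035, "spin": 82}], "gripper": 0.1}}

```text
time: 1.87
position: [0.5448, -0.2108, 0.147]
tcp_rot: [-1.907, -2.491, 0.002]
wrist_force: [-0.1, -0.3, -0.3]
gripper_width: 0.0511
```

```bash
python3 look.py b scene,100,130,160,120,5 top,250,110,150,120,5
```

```text
1.9667 [ 0.5452 -0.2119  0.1499] tool y yaw 15.03 z [-1.8e-03  1.0e-04 -1.0e+00] F [-0.79  0.08  0.9 ] T [-0.05 -0.13 -0.  ] 0.0513
```

View pics/b_scene.png

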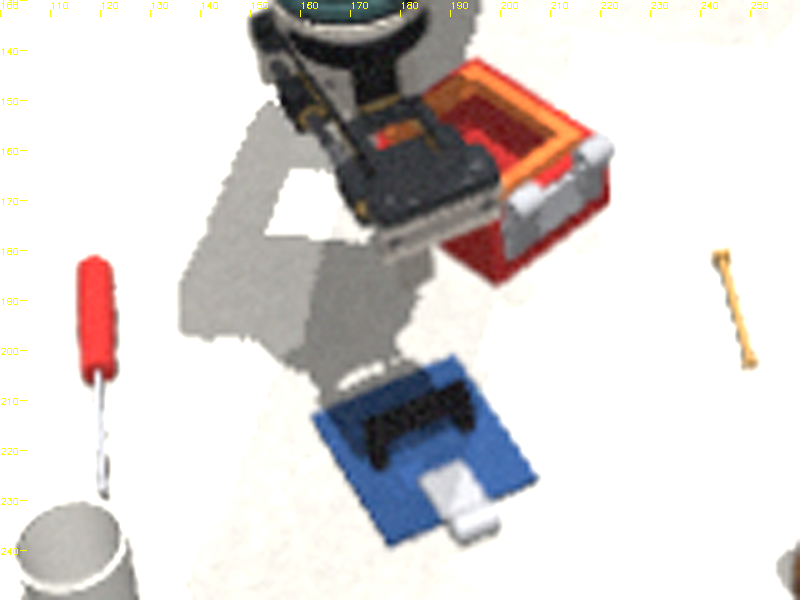

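View pics/b_top.png

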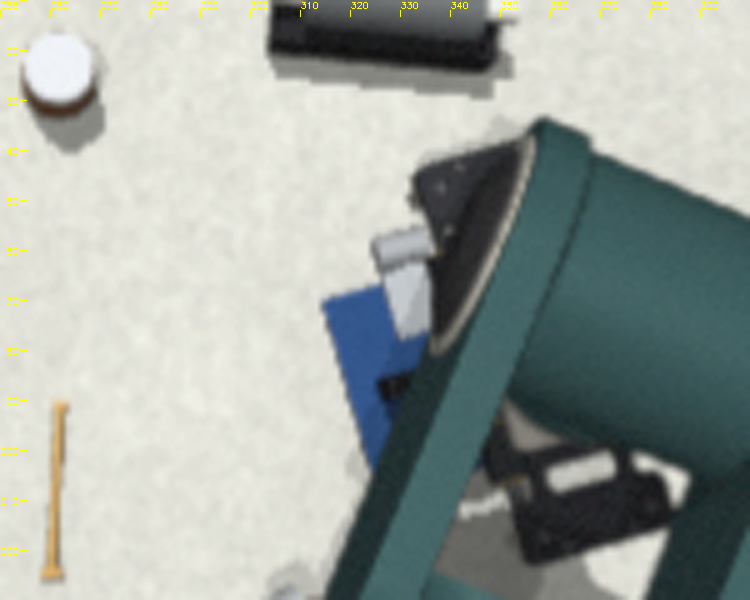

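The gripper hangs over the handle in both views, lined up with the lid. I go down and close.

>>> {"op": "step_arm", "data": {"motion": [{"x": 0, "y": 0, "z": -0.02, "spin": 0}, {"x": 0, "y": 0, "z": -0.04, "spin": 0}, {"x": 0, "y": 0, "z": -0.06, "spin": 0}, {"x": 0, "y": 0, "z": -0.08, "spin": 0}, {"x": 0, "y": 0, "z": -0.1, "spin": 0}, {"x": 0, "y": 0, "z": -0.115, "spin": 0}, {"x": 0, "y": 0, "z": -0.125, "spin": 0}, {"x": 0, "y": 0, "z": -0.13, "spin": 0}, {"x": 0, "y": 0, "z": -0.13, "spin": 0}, {"x": 0, "y": 0, "z": -0.13, "spin": 0}]}}

```text
time: 2.8
position: [0.5455, -0.2123, 0.0208]
tcp_rot: [-1.912, -2.492, 0.001]
wrist_force: [0.5, 0.4, 0.6]
gripper_width: 0.051
```

```bash
python3 look.py c scene,130,160,100,90,8
```

```text
2.85 [ 0.5456 -0.2123  0.0211] tool y yaw 15.0 z [-5.e-04 -5.e-04 -1.e+00] F [0.1  0.05 0.08] T [-0.03 -0.1  -0.02] 0.051
```

View pics/c_scene.png

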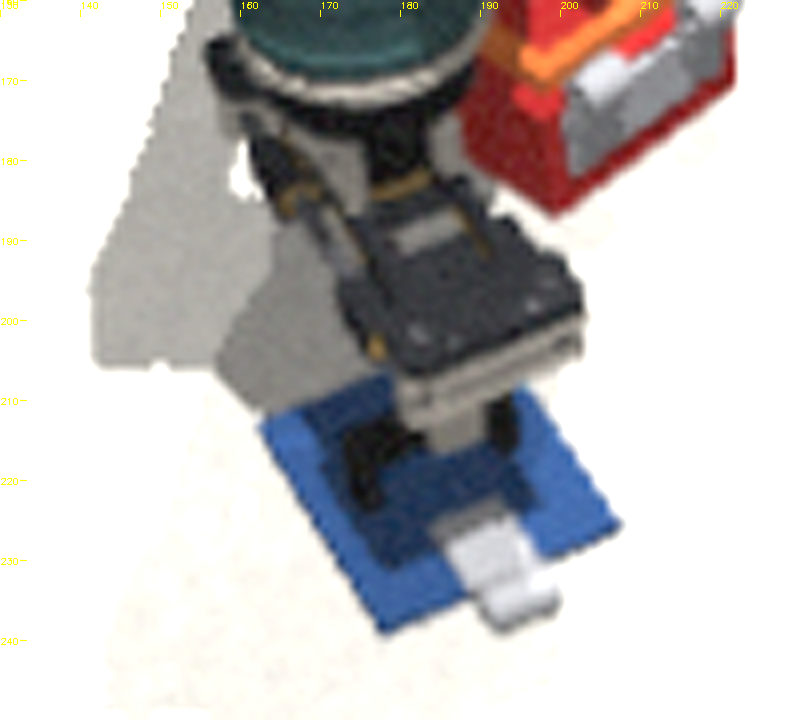

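The front finger, at about (187,213), is between the posts at (175,218) and (192,212). I close the gripper.

>>> {"op": "step_arm", "data": {"motion": [{"x": 0, "y": 0, "z": -0.001, "spin": 0}, {"x": 0, "y": 0, "z": -0.001, "spin": 0}, {"x": 0, "y": 0, "z": -0.001, "spin": 0}, {"x": 0, "y": 0, "z": -0.001, "spin": 0}, {"x": 0, "y": 0, "z": -0.001, "spin": 0}, {"x": 0, "y": 0, "z": -0.001, "spin": 0}, {"x": 0, "y": 0, "z": -0.001, "spin": 0}, {"x": 0, "y": 0, "z": -0.001, "spin": 0}, {"x": 0, "y": 0, "z": -0.001, "spin": 0}, {"x": 0, "y": 0, "z": -0.001, "spin": 0}], "gripper": -1}}

```text
time: 3.68
position: [0.5457, -0.2123, 0.0201]
tcp_rot: [-1.913, -2.492, 0.001]
wrist_force: [0.4, -0.3, 0.7]
gripper_width: 0.0003
```

>>> {"op": "step_arm", "data": {"motion": [{"x": 0, "y": 0, "z": 0.01, "spin": 0}, {"x": 0, "y": 0, "z": 0.03, "spin": 0}, {"x": 0, "y": 0, "z": 0.05, "spin": 0}, {"x": 0, "y": 0, "z": 0.08, "spin": 0}, {"x": 0, "y": 0, "z": 0.11, "spin": 0}, {"x": 0, "y": 0, "z": 0.14, "spin": 0}, {"x": 0, "y": 0, "z": 0.16, "spin": 0}, {"x": 0, "y": 0, "z": 0.17, "spin": 0}, {"x": 0, "y": 0, "z": 0.17, "spin": 0}]}}

```text
time: 4.43
position: [0.5463, -0.2126, 0.1929]
tcp_rot: [1.91, 2.49, 0.0]
wrist_force: [0.3, -0.0, 0.3]
gripper_width: 0.0001
```

```bash
python3 look.py d scene,130,130,100,90,8
```

```text
4.4833 [ 0.5459 -0.2124  0.1906] tool y yaw 15.0 z [ 7.e-04 -1.e-03 -1.e+00] F [-0.05  1.17 -0.06] T [-0.02 -0.09 -0.03] 0.0005
```

View pics/d_scene.png

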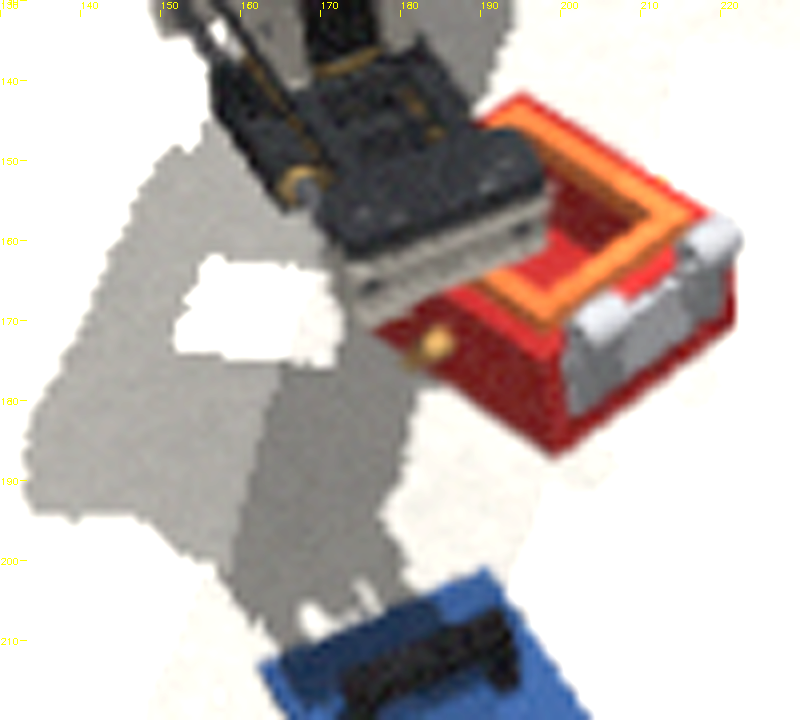

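The grip missed: the fingers shut completely (0.3 mm) and the lid stayed on the bench. I'll check where the fingertips really are against the projected TCP, and whether the lid moved.

Run:
```python
from h import *
from scipy.spatial.transform import Rotation as Ro
o=r.observe(); R=Ro.from_rotvec(o["tcp_rot"]).as_matrix();p=o["position"]
im=cv2.cvtColor(r.get_image("scene"),cv2.COLOR_RGB2BGR)
x,y,w,h,k=140,120,80,125,6
c=cv2.convertScaleAbs(cv2.resize(im[y:y+h,x:x+w],None,fx=k,fy=k,interpolation=cv2.INTER_CUBIC),alpha=1.3,beta=10)
for X,col in((p,(0,0,255)),(p-R[:,2]*.0188,(0,255,0)),(p-R[:,2]*.084,(255,255,0)),(np.array([.5455,-.2123,.038]),(0,255,255)),(np.array([.5455,-.2123,.046]),(255,0,255))):
    q=proj("scene",X)[0];print(q); cv2.circle(c,tuple(int(v) for v in ((q-[x,y]+.5)*k)),3,col,-1)
cv2.imwrite("pics/e.png",c)
im=cv2.cvtColor(r.get_image("top"),cv2.COLOR_RGB2BGR)
x,y,w,h,k=290,130,80,90,6
c=cv2.convertScaleAbs(cv2.resize(im[y:y+h,x:x+w],None,fx=k,fy=k,interpolation=cv2.INTER_CUBIC),alpha=1.3,beta=10)
cv2.imwrite("pics/e2.png",c)
```

```text
[177.70635823 177.96883025]
[176.99666013 173.35242553]
[174.44720436 156.64227872]
[183.11498729 212.29118195]
[182.84822086 210.61240559]
```

View pics/e.png

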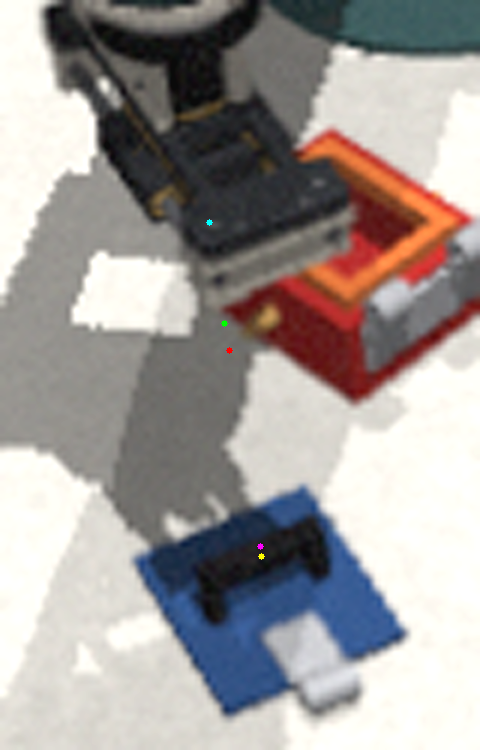

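View pics/e2.png

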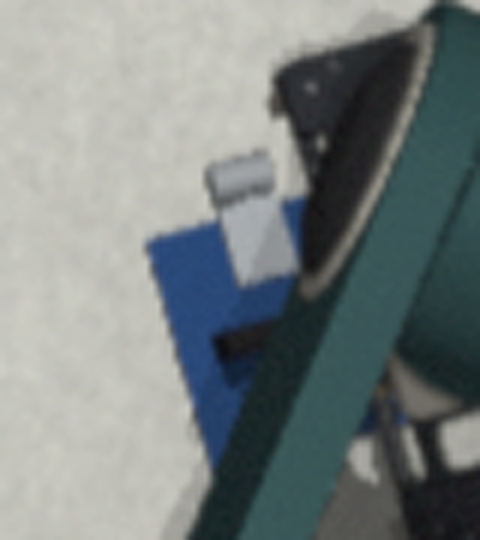

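Run:
```python
from h import *
im=cv2.cvtColor(r.get_image("scene"),cv2.COLOR_RGB2BGR)
x,y,w,h,k=145,125,65,60,12
c=cv2.convertScaleAbs(cv2.resize(im[y:y+h,x:x+w],None,fx=k,fy=k,interpolation=cv2.INTER_CUBIC),alpha=2.,beta=25)
cv2.imwrite("pics/f.png",c)
u=np.array([np.cos(np.deg2rad(15)),np.sin(np.deg2rad(15)),0]);v=np.array([-u[1],u[0],0])
p=np.array([.5456,-.2123,.0211]); Z=np.array([0,0,1.])
c=cv2.imread("pics/c_scene.png")
for d in(.0255,-.0255,.0405):
  for s in(-.0075,.0075):
    for z in (0,.0188,.04):
      q=proj("scene",p+d*u+s*v+z*Z)[0]; print(d,s,z,q.round(1))
      cv2.circle(c,tuple(int(t) for t in ((q-[130,160]+.5)*8)),3,(0,0,255) if d==.0255 else (0,255,0) if d<0 else (255,0,255),-1)
cv2.imwrite("pics/c2.png",c)
print(r.observe()["gripper_width"],r.observe()["position"])
```

```text
0.0255 -0.0075 0 [185.  222.2]
0.0255 -0.0075 0.0188 [184.3 218.3]
0.0255 -0.0075 0.04 [183.6 213.8]
0.0255 0.0075 0 [189.3 220.3]
0.0255 0.0075 0.0188 [188.7 216.4]
0.0255 0.0075 0.04 [188.1 211.9]
-0.0255 -0.0075 0 [178.1 211.4]
-0.0255 -0.0075 0.0188 [177.5 207.5]
-0.0255 -0.0075 0.04 [176.7 203. ]
-0.0255 0.0075 0 [182.4 209.6]
-0.0255 0.0075 0.0188 [181.8 205.7]
-0.0255 0.0075 0.04 [181.1 201.2]
0.0405 -0.0075 0 [187.  225.4]
0.0405 -0.0075 0.0188 [186.4 221.5]
0.0405 -0.0075 0.04 [185.7 217.1]
0.0405 0.0075 0 [191.4 223.5]
0.0405 0.0075 0.0188 [190.8 219.6]
0.0405 0.0075 0.04 [190.2 215.2]
0.0007985226037587319 [ 0.54512136 -0.21206499  0.18819144]
```

View pics/f.png

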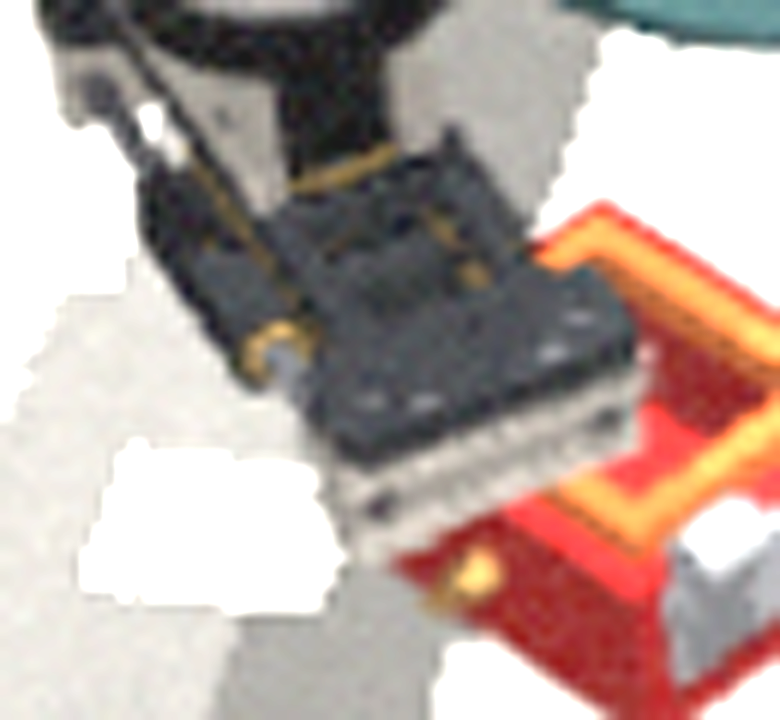

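View pics/c2.png

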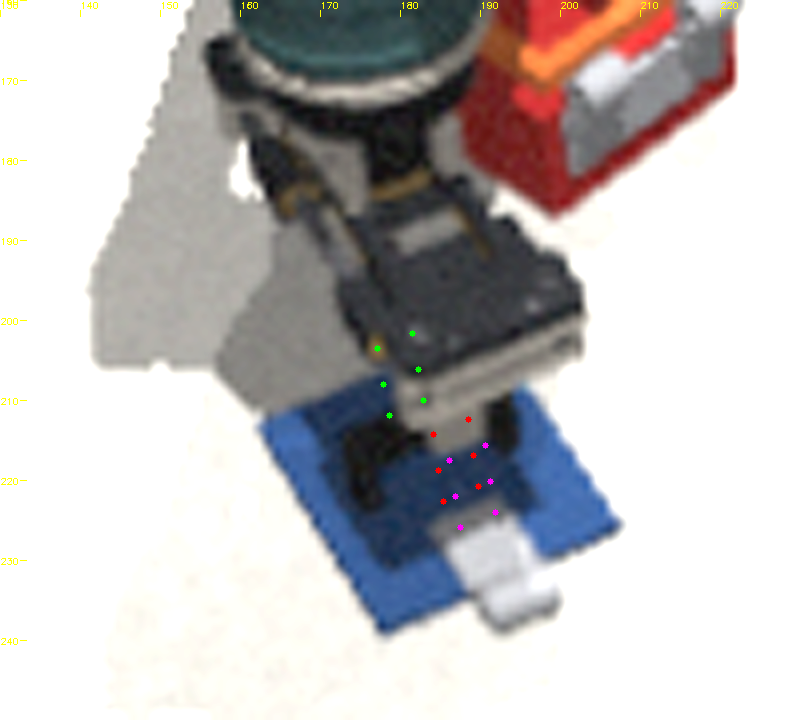

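The fingertip ends at row 216 where the readout predicts about 221–225, so the fingers closed above the bar. I'll triangulate a gripper body corner seen in both views to measure the offset between the readout and the real position.

```bash
cat >> h.py <<'E'
def tri(pt,ps,x0=(.5,0,.1)):
    s=least_squares(lambda X:np.r_[proj("top",X)[0]-pt,proj("scene",X)[0]-ps],x0); return s.x,np.sqrt(2*s.cost)
E
python3 - <<'E'
from h import *
from scipy.spatial.transform import Rotation as Ro
for a,b in(((336.3,142.5),(197.5,150.5)),((335.8,146),(198,153.5)),((335.2,148),(197.5,161.5))):
    X,e=tri(a,b); d=X-np.array([.5451,-.2121,.1882]); print(X.round(4),round(e,2),"rel",(Rz(-np.deg2rad(15))@d).round(4))
im=cv2.cvtColor(r.get_image("top"),cv2.COLOR_RGB2BGR)
x,y,w,h,k=325,130,45,40,16
cv2.imwrite("pics/g.png",cv2.convertScaleAbs(cv2.resize(im[y:y+h,x:x+w],None,fx=k,fy=k,interpolation=cv2.INTER_CUBIC),alpha=2,beta=25))
E
```

```text
[ 0.6214 -0.1553  0.3496] 0.2 rel [0.0884 0.0351 0.1614]
[ 0.616  -0.1556  0.3346] 0.53 rel [0.0831 0.0362 0.1464]
[ 0.6151 -0.1591  0.306 ] 0.5 rel [0.0814 0.0331 0.1178]
```

View pics/g.png

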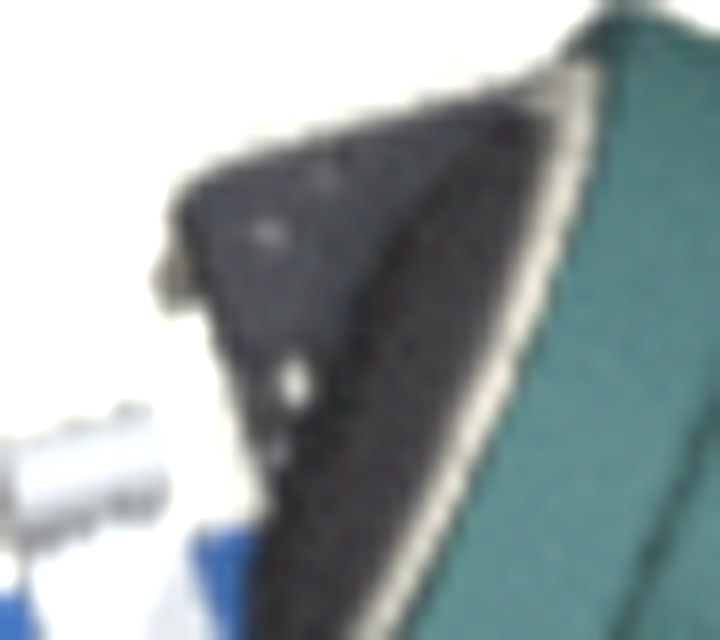

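The body's x and y agree with the readout, but it and the fingertips sit about 30 mm higher than the readout says. I'll reopen, go back down, and feel for the plate in small guarded steps to measure this offset.

>>> {"op": "step_arm", "data": {"motion": [{"x": 0, "y": 0, "z": 0, "spin": 0}, {"x": 0, "y": 0, "z": 0, "spin": 0}, {"x": 0, "y": 0, "z": 0, "spin": 0}, {"x": 0, "y": 0, "z": -0.03, "spin": 0}, {"x": 0, "y": 0, "z": -0.06, "spin": 0}, {"x": 0, "y": 0, "z": -0.09, "spin": 0}, {"x": 0, "y": 0, "z": -0.12, "spin": 0}, {"x": 0, "y": 0, "z": -0.14, "spin": 0}, {"x": 0, "y": 0, "z": -0.155, "spin": 0}, {"x": 0, "y": 0, "z": -0.165, "spin": 0}, {"x": 0, "y": 0, "z": -0.169, "spin": 0}, {"x": 0, "y": 0, "z": -0.171, "spin": 0}, {"x": 0, "y": 0, "z": -0.173, "spin": 0}, {"x": 0, "y": 0, "z": -0.175, "spin": 0}, {"x": 0, "y": 0, "z": -0.177, "spin": 0}, {"x": 0, "y": 0, "z": -0.179, "spin": 0}, {"x": 0, "y": 0, "z": -0.179, "spin": 0}], "gripper": 0.1}}

```text
time: 6.1
position: [0.5451, -0.212, 0.0092]
tcp_rot: [-1.911, -2.49, 0.002]
wrist_force: [-0.2, 0.4, -0.7]
gripper_width: 0.0516
```

```bash
python3 look.py i scene,140,170,80,75,9
```

```text
6.15 [ 0.5451 -0.212   0.0093] tool y yaw 15.0 z [-2.7e-03  5.0e-04 -1.0e+00] F [0.43 1.21 0.19] T [-0.09 -0.12  0.  ] 0.0508
```

View pics/i_scene.png

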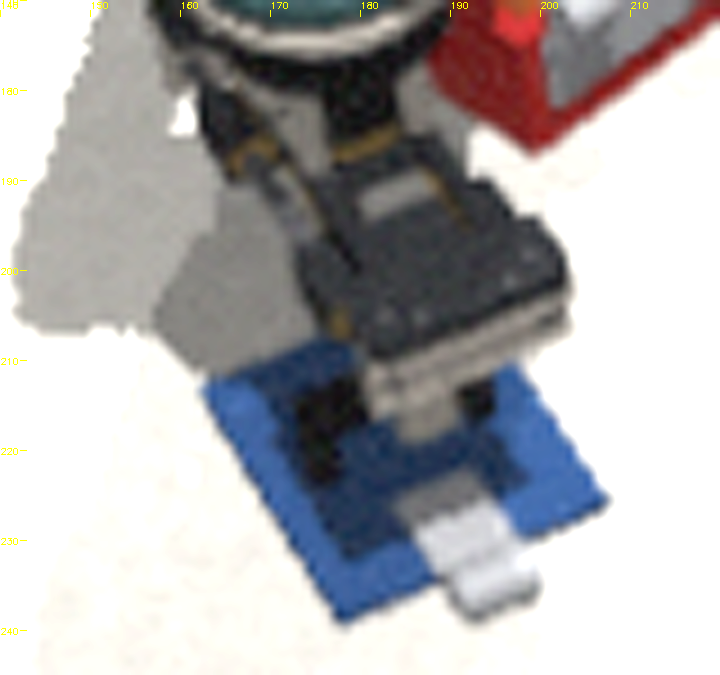

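Still no contact at a readout of 9 mm, and the tip is at row 218. I keep going down slowly.

>>> {"op": "step_arm", "data": {"motion": [{"x": 0, "y": 0, "z": -0.002, "spin": 0}, {"x": 0, "y": 0, "z": -0.004, "spin": 0}, {"x": 0, "y": 0, "z": -0.006, "spin": 0}, {"x": 0, "y": 0, "z": -0.008, "spin": 0}, {"x": 0, "y": 0, "z": -0.01, "spin": 0}, {"x": 0, "y": 0, "z": -0.01, "spin": 0}]}}

```text
time: 6.65
position: [0.5449, -0.212, -0.0013]
tcp_rot: [-1.911, -2.49, 0.002]
wrist_force: [0.9, -0.2, 0.3]
gripper_width: 0.0508
```

>>> {"op": "step_arm", "data": {"motion": [{"x": 0, "y": 0, "z": -0.002, "spin": 0}, {"x": 0, "y": 0, "z": -0.004, "spin": 0}, {"x": 0, "y": 0, "z": -0.005, "spin": 0}, {"x": 0, "y": 0, "z": -0.005, "spin": 0}]}}

```text
time: 6.98
position: [0.5448, -0.2119, -0.0066]
tcp_rot: [-1.91, -2.49, 0.002]
wrist_force: [0.4, 0.1, 0.6]
gripper_width: 0.0511
```

```bash
python3 look.py j scene,140,170,80,75,9
```

```text
7.0333 [ 0.5449 -0.2119 -0.0064] tool y yaw 15.0 z [-3.4e-03  8.0e-04 -1.0e+00] F [ 0.55 -0.81  0.38] T [-0.03 -0.1  -0.  ] 0.0509
```

View pics/j_scene.png

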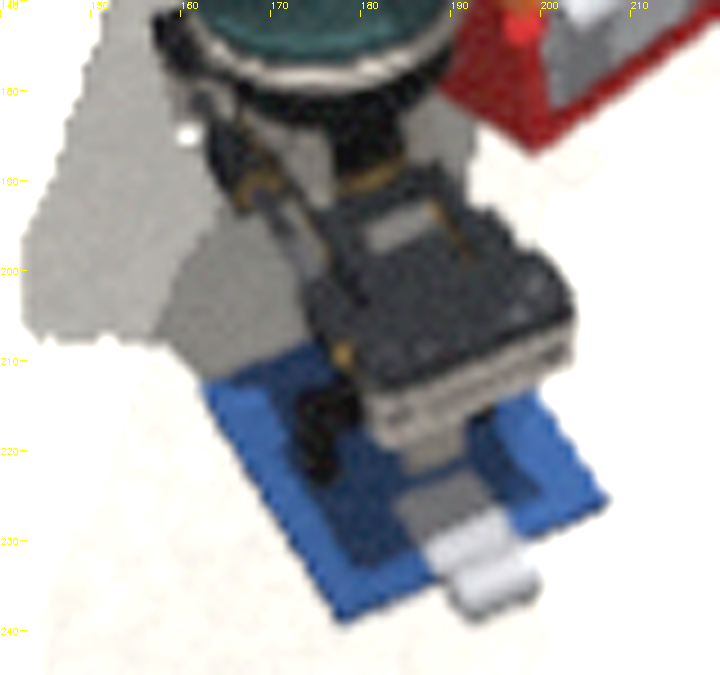

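>>> {"op": "step_arm", "data": {"motion": [{"x": 0, "y": 0, "z": -0.002, "spin": 0}, {"x": 0, "y": 0, "z": -0.004, "spin": 0}, {"x": 0, "y": 0, "z": -0.004, "spin": 0}]}}

```text
time: 7.28
position: [0.5447, -0.2118, -0.0109]
tcp_rot: [-1.91, -2.489, 0.002]
wrist_force: [-0.5, 0.1, -0.6]
gripper_width: 0.0511
```

>>> {"op": "step_arm", "data": {"motion": [{"x": 0, "y": 0, "z": -0.002, "spin": 0}, {"x": 0, "y": 0, "z": -0.004, "spin": 0}, {"x": 0, "y": 0, "z": -0.004, "spin": 0}]}}

```text
time: 7.53
position: [0.5444, -0.2117, -0.0154]
tcp_rot: [-1.91, -2.489, 0.003]
wrist_force: [-0.4, -0.5, -0.1]
gripper_width: 0.051
```

```bash
python3 look.py k scene,140,170,80,75,9
```

```text
7.5833 [ 0.5445 -0.2118 -0.0152] tool y yaw 15.0 z [-0.0043  0.0012 -1.    ] F [-0.55  0.59 -0.81] T [-0.02 -0.08 -0.06] 0.0515
```

View pics/k_scene.png

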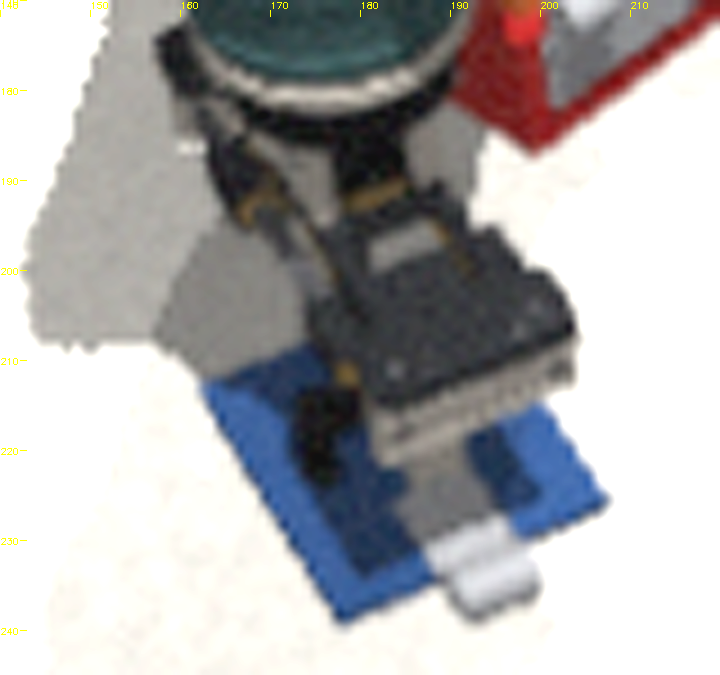

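No contact yet at a readout of −15 mm, so the offset is at least 23 mm. The tips should now be well below the bar's top, so I close here.

>>> {"op": "step_arm", "data": {"motion": [{"x": 0, "y": 0, "z": 0, "spin": 0}, {"x": 0, "y": 0, "z": 0, "spin": 0}, {"x": 0, "y": 0, "z": 0, "spin": 0}, {"x": 0, "y": 0, "z": 0, "spin": 0}, {"x": 0, "y": 0, "z": 0, "spin": 0}, {"x": 0, "y": 0, "z": 0, "spin": 0}, {"x": 0, "y": 0, "z": 0, "spin": 0}], "gripper": -1}}

```text
time: 8.17
position: [0.5446, -0.2118, -0.0152]
tcp_rot: [-1.91, -2.489, 0.002]
wrist_force: [0.2, -0.3, -0.3]
gripper_width: 0.0137
```

```bash
python3 look.py l scene,140,170,80,75,9
```

```text
8.2167 [ 0.5446 -0.2118 -0.0152] tool y yaw 15.0 z [-0.0041  0.0012 -1.    ] F [ 1.14 -0.05 -0.24] T [-0.01 -0.28 -0.02] 0.0138
```

View pics/l_scene.png

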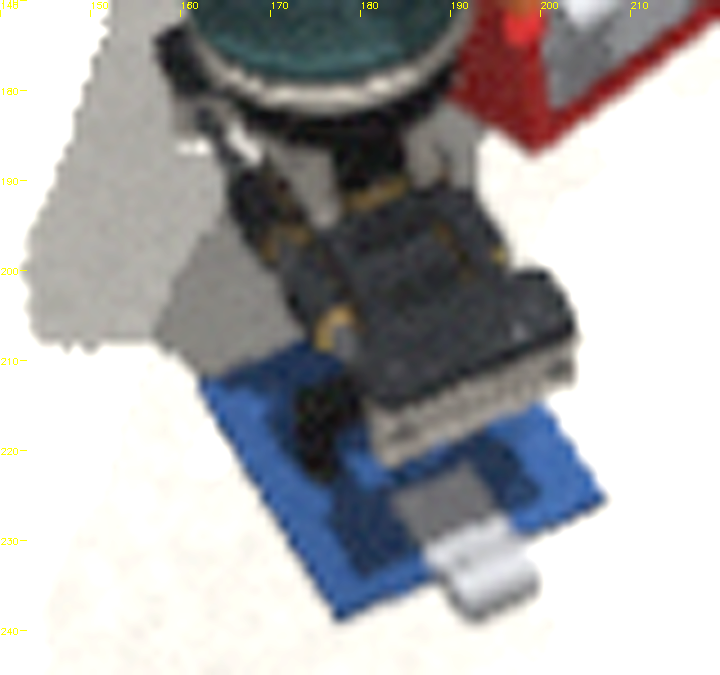

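The lid is gripped: opening 13.8 mm against a 14 mm bar. Lid bottom z = 0 corresponds to a readout of −15.2 mm, so flush should be a readout of about +44.8 mm. I lift and carry it over the chamber.

>>> {"op": "step_arm", "data": {"motion": [{"x": 0, "y": 0, "z": 0.01, "spin": 0}, {"x": 0, "y": 0, "z": 0.03, "spin": 0}, {"x": 0, "y": 0, "z": 0.05, "spin": 0}, {"x": 0, "y": 0, "z": 0.08, "spin": 0}, {"x": 0, "y": 0, "z": 0.11, "spin": 0}, {"x": 0, "y": 0, "z": 0.13, "spin": 0}, {"x": 0, "y": 0, "z": 0.14, "spin": 0}, {"x": 0, "y": 0, "z": 0.14, "spin": 0}]}}

```text
time: 8.88
position: [0.5453, -0.2121, 0.1274]
tcp_rot: [-1.912, -2.492, 0.001]
wrist_force: [-0.4, 0.4, -3.7]
gripper_width: 0.0136
```

>>> {"op": "step_arm", "data": {"motion": [{"x": 0, "y": 0.01, "z": 0, "spin": 0}, {"x": 0, "y": 0.03, "z": 0, "spin": 0}, {"x": 0, "y": 0.055, "z": 0, "spin": 0.5}, {"x": 0, "y": 0.08, "z": 0, "spin": 1}, {"x": 0, "y": 0.105, "z": 0, "spin": 1.5}, {"x": 0.002, "y": 0.13, "z": 0, "spin": 2}, {"x": 0.003, "y": 0.155, "z": 0, "spin": 2.5}, {"x": 0.005, "y": 0.18, "z": 0, "spin": 3}, {"x": 0.006, "y": 0.205, "z": 0, "spin": 3.5}, {"x": 0.008, "y": 0.23, "z": 0, "spin": 4}, {"x": 0.01, "y": 0.255, "z": 0, "spin": 4.5}, {"x": 0.012, "y": 0.28, "z": 0, "spin": 4.9}, {"x": 0.013, "y": 0.305, "z": 0, "spin": 4.9}, {"x": 0.013, "y": 0.33, "z": 0, "spin": 4.9}, {"x": 0.013, "y": 0.355, "z": 0, "spin": 4.9}, {"x": 0.013, "y": 0.37, "z": 0, "spin": 4.9}, {"x": 0.013, "y": 0.379, "z": 0, "spin": 4.9}, {"x": 0.013, "y": 0.381, "z": 0, "spin": 4.9}, {"x": 0.013, "y": 0.381, "z": -0.01, "spin": 4.9}, {"x": 0.013, "y": 0.381, "z": -0.01, "spin": 4.9}]}}

```text
time: 10.55
position: [0.5575, 0.1681, 0.1148]
tcp_rot: [-1.803, -2.57, 0.005]
wrist_force: [0.2, -0.6, -4.0]
gripper_width: 0.0135
```

```bash
python3 look.py m scene,255,110,90,110,7 top,150,120,100,100,8
```

```text
10.65 [0.5579 0.1679 0.1164] tool y yaw 19.84 z [-2.6e-03 -7.0e-04 -1.0e+00] F [-0.14  0.5  -2.92] T [-0.03 -0.06  0.02] 0.0135
```

View pics/m_scene.png

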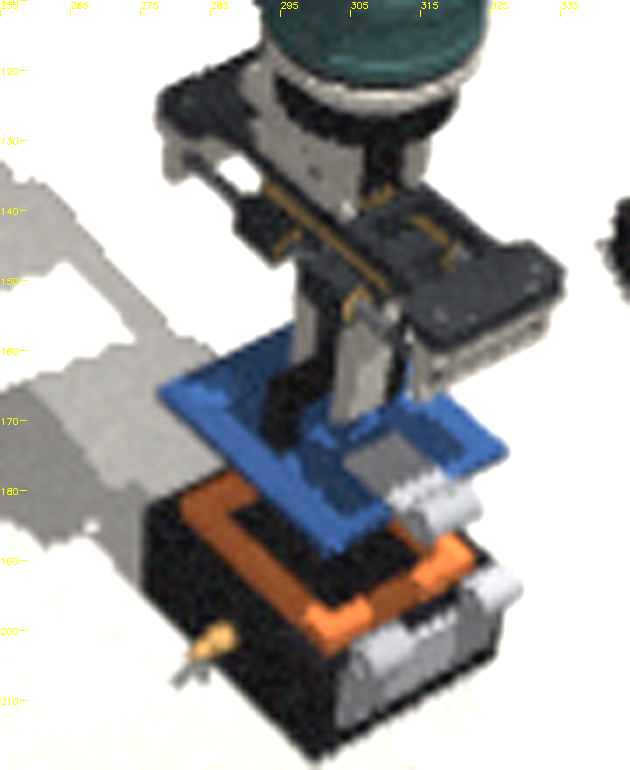

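View pics/m_top.png

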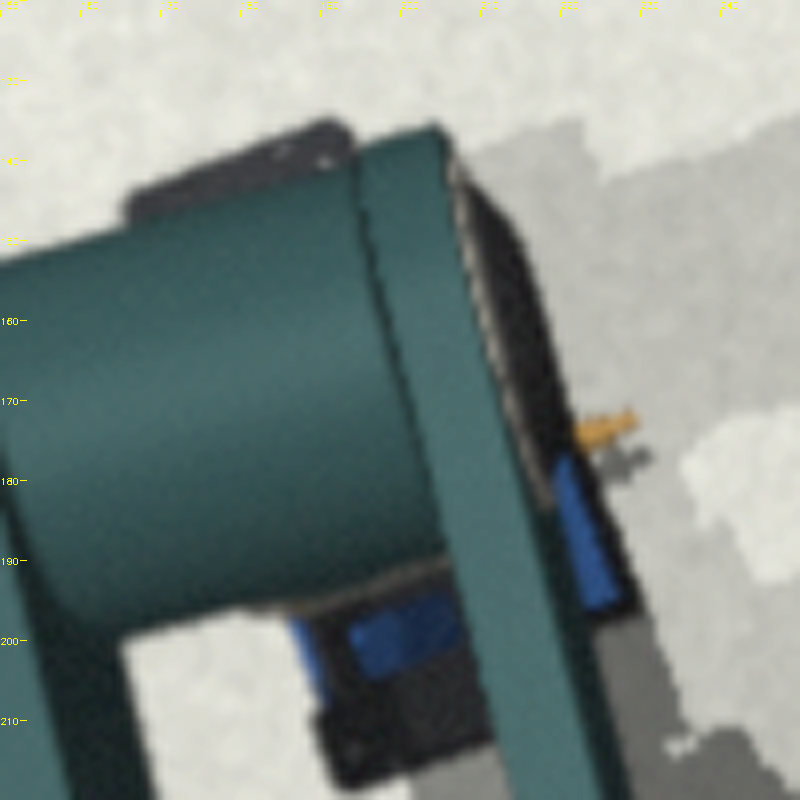

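The lid hangs level over the chamber with hinge sides matching: lid knuckle at scene (317,182), chamber knuckles at about (309,203) and (324,193). I'll refit the lid's pose in this picture.

```bash
cat > fit1.py <<'E'
from h import *
import fit0
E
python3 - <<'E'
from h import *
ls=("scene",255,110,7,[(157,388,-60,-52,8),(507,449,60,52,8),(333,541,60,-52,8)])
ch=("scene",265,160,10,[(107,225,-65,-55,60),(367,88,-65,55,60),(160,213,-53,-43,68),(370,99,-53,43,68),(580,297,53,43,68),(370,405,53,-43,68),(107,350,-65,-55,0),(350,588,65,-55,0),(608,437,65,55,0)])
def fz(o,z,p0):
    def res(p):
        n,x0,y0,k,L=o;L=np.array(L,float); px=(L[:,:2]+.5)/k-.5+[x0,y0]
        return (proj(n,L[:,2:]/1000@Rz(p[2]).T+[p[0],p[1],z])-px)
    s=least_squares(lambda p:res(p).ravel(),p0);return s.x,res(s.x)
for z in(.126,.1316,.137):
    p,e=fz(ls,z,[.55,.17,.34]);print("lid z",z,p[:2].round(4),np.rad2deg(p[2]).round(2),e.round(2).tolist())
p,e=fz(ch,0,[.55,.17,.34]);print("ch",p[:2].round(4),np.rad2deg(p[2]).round(2))
p,e=fit([ls],[.55,.17,.13,.34]);print(p.round(4),e.round(2).tolist())
lt=("top",150,120,8,[(620,606,-60,-52,8)])
p,e=fit([ls,lt],[.55,.17,.13,.34]);print(p.round(4),e.round(2).tolist())
E
```

```text
lid z 0.126 [0.5525 0.1697] 20.63 [[0.02, -0.06], [0.45, -0.61], [-0.46, 0.61]]
lid z 0.1316 [0.5577 0.1675] 20.61 [[-0.11, -0.13], [0.59, -0.63], [-0.47, 0.67]]
lid z 0.137 [0.5626 0.1653] 20.6 [[-0.23, -0.19], [0.72, -0.64], [-0.47, 0.73]]
ch [0.5572 0.171 ] 20.4
[0.5388 0.1756 0.1112 0.3617] [[0.33, 0.1], [0.1, -0.61], [-0.43, 0.45]]
[0.5533 0.1684 0.1271 0.3697] [[-0.33, 0.1], [0.23, -0.78], [-0.5, 0.65], [-0.51, -0.1]]
```

>>> {"op": "step_arm", "data": {"motion": [{"x": 0, "y": 0.001, "z": -0.01, "spin": 0}, {"x": 0, "y": 0.002, "z": -0.02, "spin": 0}, {"x": 0, "y": 0.002, "z": -0.03, "spin": 0}, {"x": 0, "y": 0.002, "z": -0.04, "spin": 0}, {"x": 0, "y": 0.002, "z": -0.046, "spin": 0}, {"x": 0, "y": 0.002, "z": -0.046, "spin": 0}, {"x": 0, "y": 0.002, "z": -0.046, "spin": 0}]}}

```text
time: 11.23
position: [0.5578, 0.1699, 0.07]
tcp_rot: [-1.804, -2.569, 0.004]
wrist_force: [-0.6, 0.4, -2.7]
gripper_width: 0.0139
```

```bash
python3 look.py n scene,265,150,70,60,11 top,160,135,80,80,7
```

```text
11.3333 [0.5582 0.17   0.0709] tool y yaw 19.84 z [-1.8e-03 -6.0e-04 -1.0e+00] F [-0.09 -0.27 -3.61] T [-0.03 -0.1  -0.02] 0.0138
```

View pics/n_scene.png

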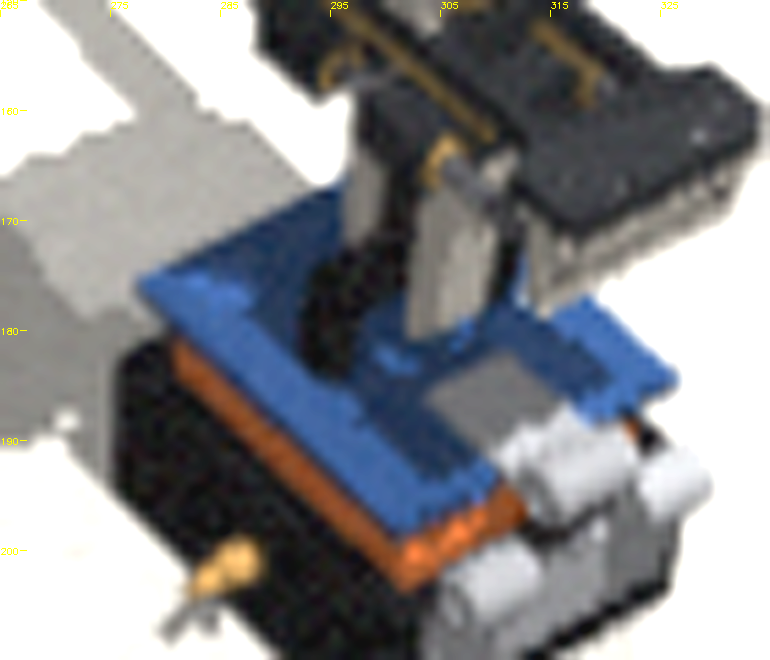

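View pics/n_top.png

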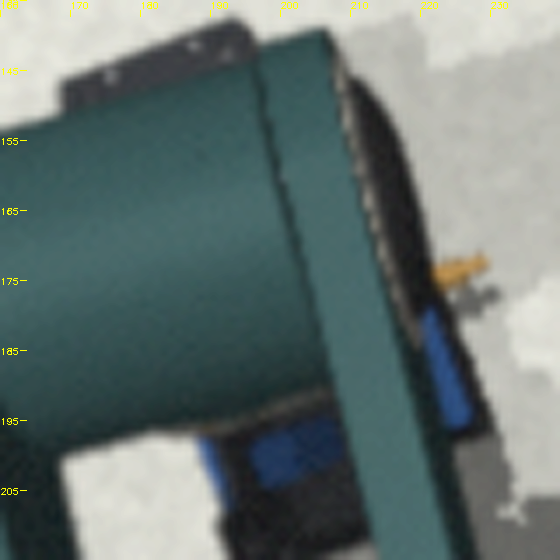

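```bash
cat > ov.py <<'E'
import sys
from h import *
def ov(src,dst,x,y,k,ch,lid,view="scene"):
    c=cv2.imread(src)
    def poly(P,pose,col,closed=True):
        q=proj(view,np.array(P)/1000@Rz(np.deg2rad(pose[3])).T+pose[:3]); q=((q-[x,y]+.5)*k).astype(int)
        cv2.polylines(c,[q.reshape(-1,1,2)],closed,col,1)
    a=np.linspace(0,2*np.pi,24)
    def ring(xc,yc,zc,R): return [(xc+R*np.cos(t),yc,zc+R*np.sin(t)) for t in a]
    for yc in(-44,-20,20,44): poly(ring(76,yc,72,10),ch,(0,255,0))
    for z in(0,60): poly([(65,55,z),(65,-55,z),(-65,-55,z),(-65,55,z)],ch,(0,255,0))
    for yc in(-15,15): poly(ring(76,yc,12,10),lid,(0,0,255))
    poly([(60,52,8),(60,-52,8),(-60,-52,8),(-60,52,8)],lid,(0,0,255))
    cv2.imwrite(dst,c)
E
python3 - <<'E'
from ov import ov
ov("pics/n_scene.png","pics/n2.png",265,150,11,[.5579,.169,0,19.94],[.558,.170,.0861,19.84])
E
```

```text
(no output)
```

View pics/n2.png

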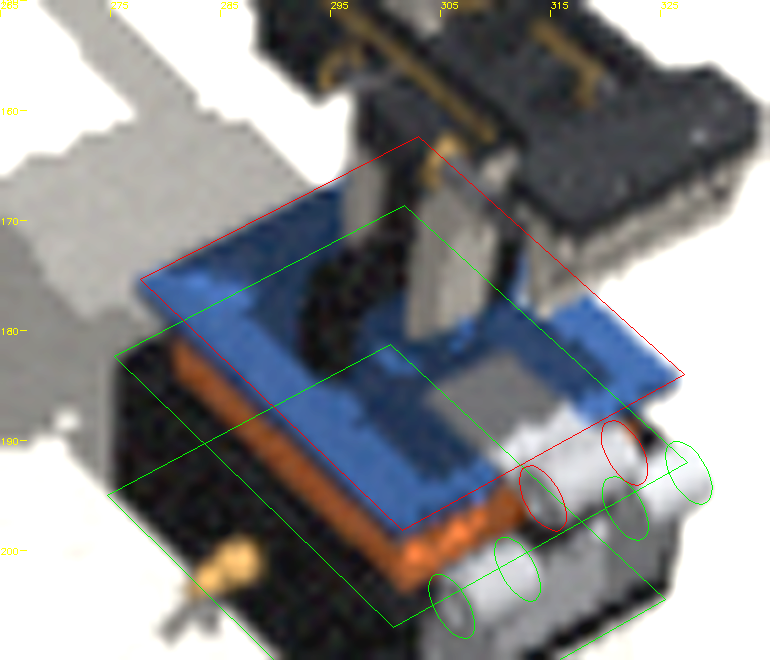

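Run:
```python
from ov import ov
import cv2
im=cv2.imread("pics/n_top.png"); 
cv2.imwrite("pics/nt0.png",im)
ov("pics/n_top.png","pics/n2t.png",160,135,7,[.5579,.169,0,19.94],[.558,.170,.0861,19.84],"top")
c=cv2.imread("pics/n2t.png")[240:540,150:520]; cv2.imwrite("pics/n2t.png",cv2.resize(c,None,fx=2,fy=2))
# same overlay on the initial top picture crop
ov("pics/t_ch.png","pics/t_ch2.png",170,140,8,[.5579,.169,0,19.94],[.558,.170,.0861,19.84],"top")
```

```text
(no output)
```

View pics/n2t.png

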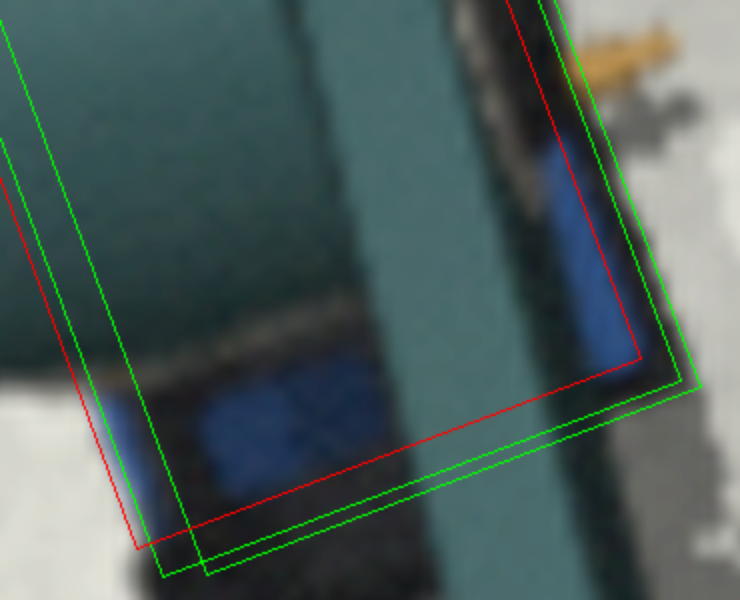

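View pics/t_ch2.png

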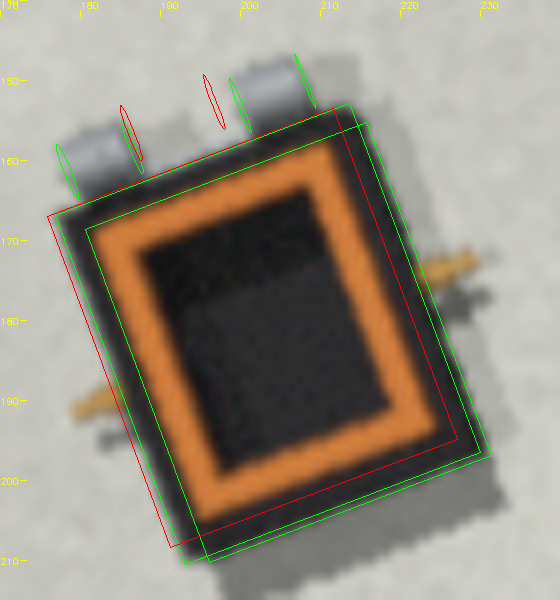

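Overlay and picture agree to within about 1 px (2–3 mm). I go down to just above the seal, where parallax between lid and chamber nearly vanishes, and compare the knuckles directly.

>>> {"op": "step_arm", "data": {"motion": [{"x": 0, "y": 0.0, "z": -0.004, "spin": 0}, {"x": 0, "y": 0.0, "z": -0.008, "spin": 0}, {"x": 0, "y": 0.0, "z": -0.011, "spin": 0}, {"x": 0, "y": 0.0, "z": -0.014, "spin": 0}, {"x": 0, "y": 0.0, "z": -0.014, "spin": 0}, {"x": 0, "y": 0.0, "z": -0.014, "spin": 0}]}}

```text
time: 11.83
position: [0.5581, 0.17, 0.0567]
tcp_rot: [-1.805, -2.57, 0.003]
wrist_force: [0.3, -0.2, -3.4]
gripper_width: 0.0135
```

```bash
python3 look.py o scene,265,155,70,60,11 top,160,135,80,80,7
python3 - <<'E'
from ov import ov
from h import r
p=r.observe()["position"]
ov("pics/o_scene.png","pics/o2.png",265,155,11,[.5579,.169,0,19.94],[p[0],p[1],p[2]+.0152,19.84])
E
```

```text
11.9333 [0.5583 0.17   0.0571] tool y yaw 19.84 z [-1.7e-03 -6.0e-04 -1.0e+00] F [-0.71 -0.13 -2.64] T [-0.03 -0.1  -0.  ] 0.0136
```

View pics/o_scene.png

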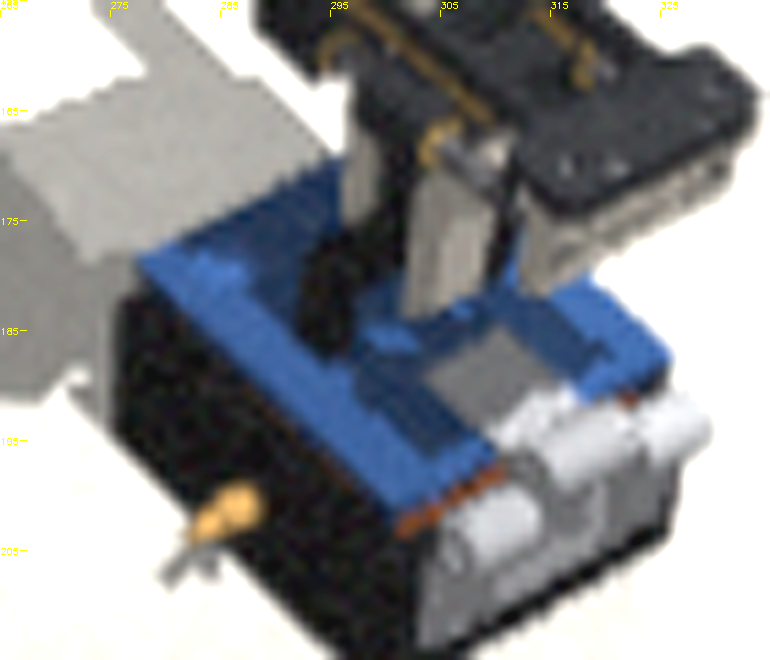

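View pics/o2.png

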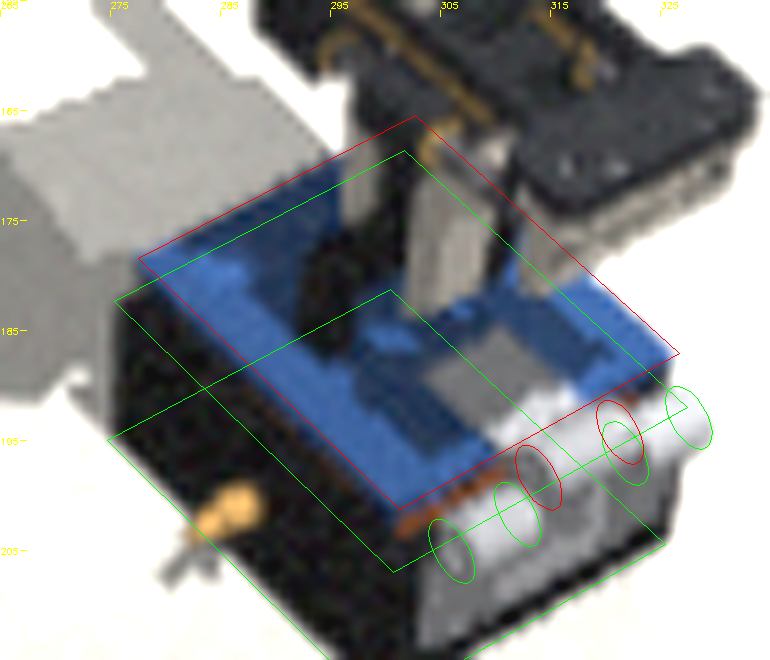

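View pics/o_top.png

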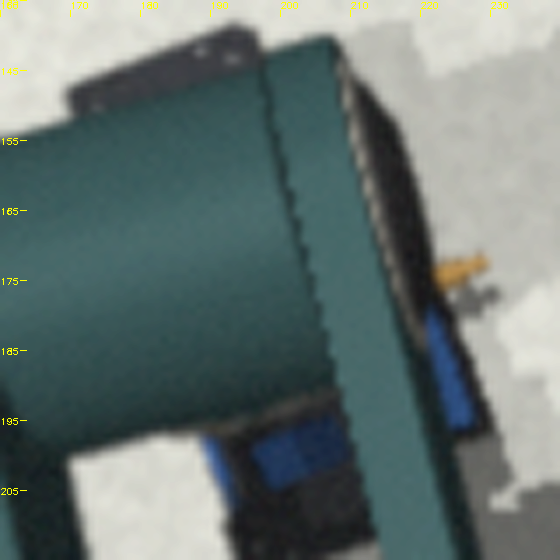

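Run:
```python
from h import *
im=cv2.cvtColor(r.get_image("top"),cv2.COLOR_RGB2BGR)
x,y,w,h,k=180,170,60,50,13
c=cv2.convertScaleAbs(cv2.resize(im[y:y+h,x:x+w],None,fx=k,fy=k,interpolation=cv2.INTER_CUBIC),alpha=2.2,beta=30)
cv2.imwrite("pics/p.png",c)
from ov import ov
p=r.observe()["position"]
ov("pics/p.png","pics/p2.png",x,y,k,[.5579,.169,0,19.94],[p[0],p[1],p[2]+.0152,19.84],"top")
```

```text
(no output)
```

View pics/p2.png

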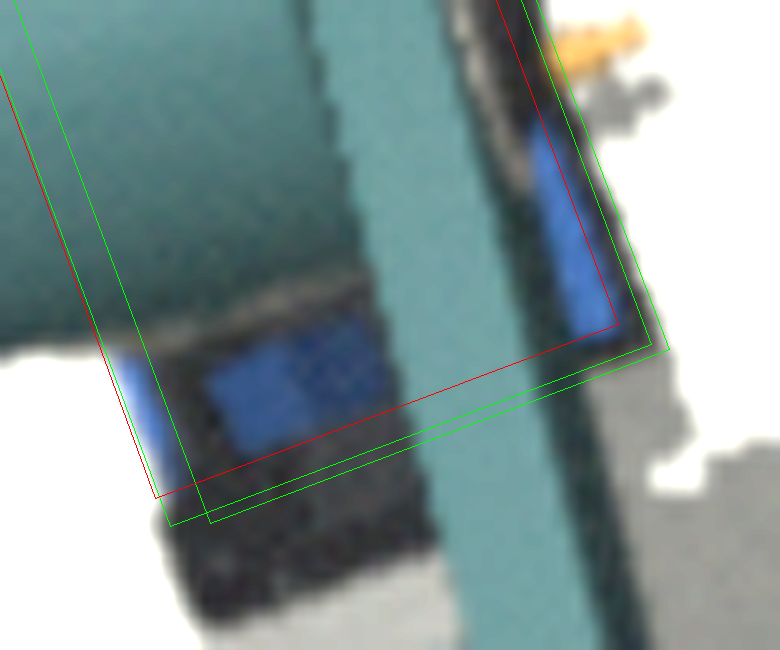

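The lid's knuckle sits in the gap, and the axial and lateral errors are about 1 mm or less, within reading error. Now I press down slowly, watching the force.

>>> {"op": "step_arm", "data": {"motion": [{"x": 0.0005, "y": 0.0, "z": -0.002, "spin": 0.1}, {"x": 0.0005, "y": 0.0, "z": -0.004, "spin": 0.1}, {"x": 0.0005, "y": 0.0, "z": -0.006, "spin": 0.1}, {"x": 0.0005, "y": 0.0, "z": -0.008, "spin": 0.1}, {"x": 0.0005, "y": 0.0, "z": -0.009, "spin": 0.1}, {"x": 0.0005, "y": 0.0, "z": -0.01, "spin": 0.1}, {"x": 0.0005, "y": 0.0, "z": -0.01, "spin": 0.1}, {"x": 0.0005, "y": 0.0, "z": -0.01, "spin": 0.1}]}}

```text
time: 12.65
position: [0.559, 0.1701, 0.0475]
tcp_rot: [-1.803, -2.572, 0.002]
wrist_force: [0.4, -1.0, 2.7]
gripper_width: 0.0135
```

>>> {"op": "step_arm", "data": {"motion": [{"x": 0, "y": 0, "z": -0.001, "spin": 0}, {"x": 0, "y": 0, "z": -0.002, "spin": 0}, {"x": 0, "y": 0, "z": -0.002, "spin": 0}, {"x": 0, "y": 0, "z": -0.002, "spin": 0}]}}

```text
time: 12.98
position: [0.5591, 0.1701, 0.0456]
tcp_rot: [-1.803, -2.572, 0.001]
wrist_force: [-1.9, -0.7, 5.0]
gripper_width: 0.0138
```

```bash
python3 look.py q scene,265,155,70,60,11
```

```text
13.0333 [0.5591 0.1701 0.0457] tool y yaw 19.95 z [-9.e-04 -4.e-04 -1.e+00] F [-1.22 -0.77  5.81] T [-0.18  0.27  0.01] 0.014
```

View pics/q_scene.png

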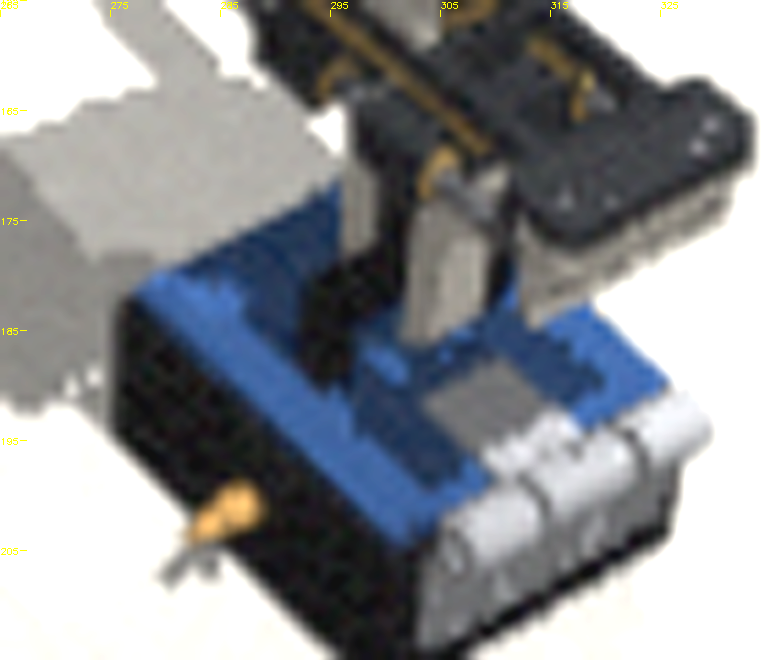

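The three knuckles look collinear, with a gap on each side at (312,198) and (322,193), and no orange shows. The force is still climbing like a spring, so I press on until the rim stops the lid.

>>> {"op": "step_arm", "data": {"motion": [{"x": 0, "y": 0, "z": -0.001, "spin": 0}, {"x": 0, "y": 0, "z": -0.001, "spin": 0}, {"x": 0, "y": 0, "z": -0.001, "spin": 0}]}}

```text
time: 13.28
position: [0.5591, 0.1701, 0.0449]
tcp_rot: [-1.803, -2.572, 0.001]
wrist_force: [-2.7, -0.9, 6.6]
gripper_width: 0.0141
```

>>> {"op": "step_arm", "data": {"motion": [{"x": 0, "y": 0, "z": -0.001, "spin": 0}, {"x": 0, "y": 0, "z": -0.001, "spin": 0}, {"x": 0, "y": 0, "z": -0.001, "spin": 0}]}}

```text
time: 13.53
position: [0.5591, 0.1701, 0.0448]
tcp_rot: [-1.803, -2.572, 0.001]
wrist_force: [-7.2, -2.5, 14.3]
gripper_width: 0.0136
```

>>> {"op": "step_arm", "data": {"motion": [{"x": 0, "y": 0, "z": -0.001, "spin": 0}, {"x": 0, "y": 0, "z": -0.001, "spin": 0}, {"x": 0, "y": 0, "z": -0.001, "spin": 0}]}}

```text
time: 13.78
position: [0.5591, 0.1701, 0.0448]
tcp_rot: [-1.803, -2.573, 0.001]
wrist_force: [-6.8, -2.2, 14.3]
gripper_width: 0.014
```

The rim stop is reached at a readout of 44.8 mm, exactly as predicted, with 14 N upward. I check the picture and whether it holds over time.

```bash
python3 look.py s scene,285,170,50,45,15 top,180,170,60,50,13
python3 - <<'E'
from ov import ov
ov("pics/s_scene.png","pics/s2.png",285,170,15,[.5579,.169,0,19.94],[.5579,.169,.06,19.94])
E
```

```text
13.8833 [0.5591 0.1701 0.0448] tool y yaw 19.95 z [-3.e-04 -4.e-04 -1.e+00] F [-6.54 -1.95 14.68] T [-0.44  1.17  0.04] 0.0137
```

View pics/s_scene.png

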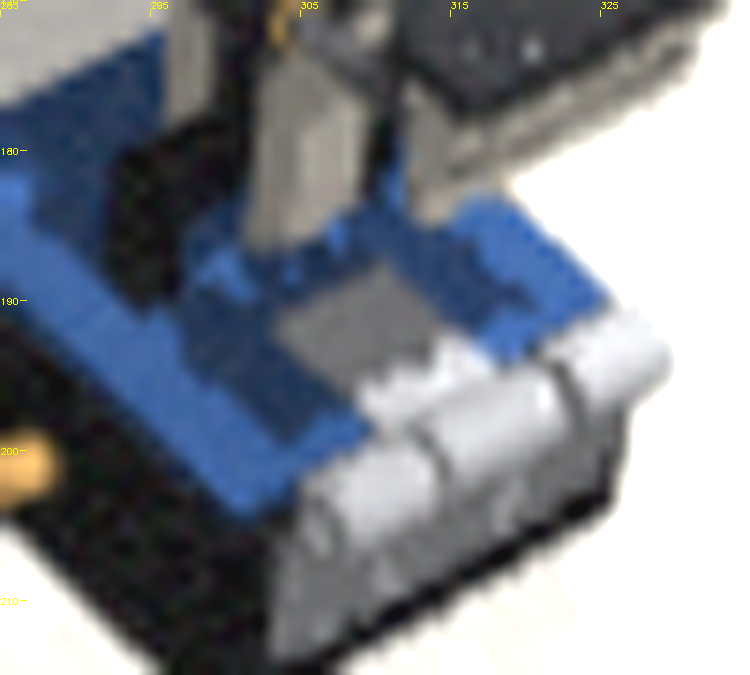

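View pics/s2.png

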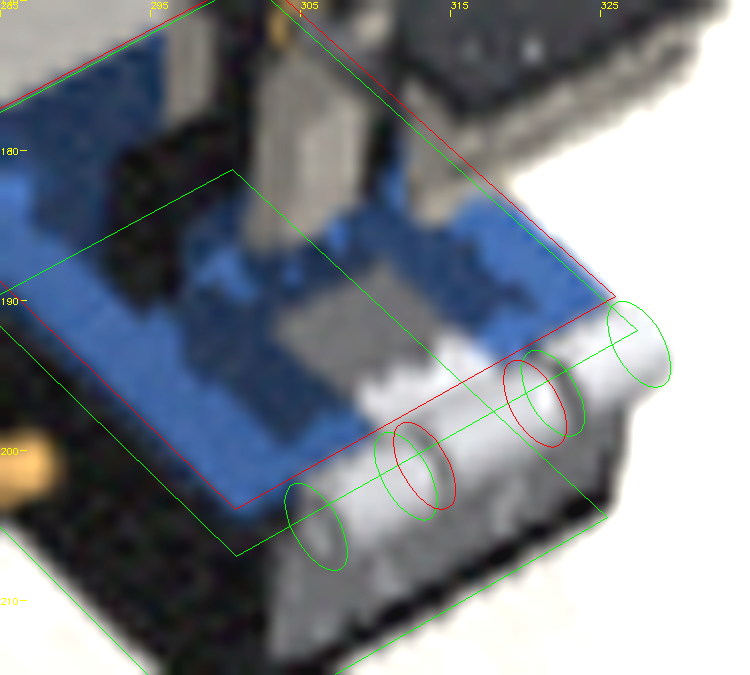

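View pics/s_top.png

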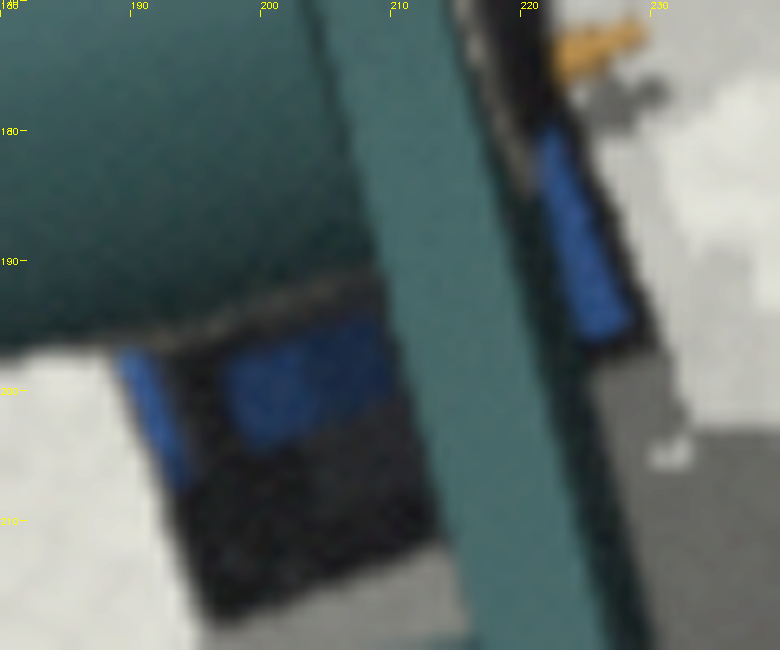

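Run:
```python
from h import *
for i in range(12):
    im=r.get_image("scene")
    if i%3==2: o=r.observe(); print(round(o["time"],2),o["position"].round(4),o["wrist_force"].round(1),round(o["gripper_width"],4))
cv2.imwrite("pics/final.png",cv2.cvtColor(im,cv2.COLOR_RGB2BGR))
```

```text
14.03 [0.5591 0.1701 0.0448] [-6.6 -3.4 13.9] 0.0139
14.18 [0.5591 0.17   0.0448] [-7.2 -2.7 13.9] 0.0141
14.33 [0.5591 0.1701 0.0448] [-7.7 -2.5 14.6] 0.0139
14.48 [0.5591 0.1701 0.0448] [-7.1 -2.7 14.4] 0.0139
```

View pics/final.png

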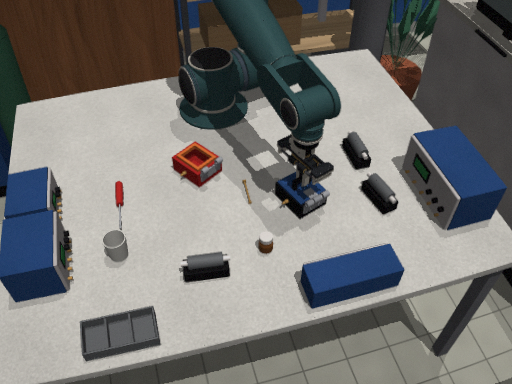

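The lid stays seated under a steady 14 N, and the pin, jar, driver, cup and filters are where they were. I hand the job in.

```bash
python3 -c "
from rig import r
print(r.job_done())"
```

```text
the job is handed in; nothing more can be done
None
```

The lid is on the black chamber, hinge to hinge, and the arm is still holding it pressed flat on the rim. I handed the job in at about 14.5 s.

- **Missed grasp:** The first try closed above the bar, because the real fingertips sit more than 25 mm higher than the position readout says. I reopened, felt downwards and gripped at a readout of −15 mm. The opening then read 13.8 mm on the 14 mm bar, and the lid shifted about 2 mm on the bench.
- **Flush:** The lid stopped at a readout of 44.8 mm, exactly 60 mm above where it lay on the bench. The upward force jumped from 6.6 to 14.3 N there, which is the rim stop. It then held at about 14 N with no movement for 0.7 s. The picture shows no orange seal.
- **Knuckles:** All three look collinear to about 1 mm in the scene view, with a gap on each side of the lid's knuckle. The lid's knuckle may sit about 2 mm off-centre along the hinge, within the 5 mm clearance.
- **Disagreements and limits:** The two cameras differed by 1–3 mm on the lid's offset. A steady sideways force of about 7 N remains, which I took for friction at the rim. The arm hid the hinge from the top camera, so alignment there rests on the scene view. I could not see through the pin holes.
- **Bystanders:** In the final picture the pin, jar, driver, cup and filters look unmoved.

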